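# Clear and load the wax warming station

## Robot

A 6-joint arm with a two-finger parallel gripper is mounted at the origin on the work surface. World frame = base frame: x ahead of the robot, y to its left, z up, the work surface at z = 0. Lengths are in m, angles in degrees, forces in N, time in s.
With the tool pointing down it reaches from about 0.25 to 0.725 m from the base axis. Payload 9.7 kg.
Tool frame: the origin (TCP) lies at the very end of the fingers, on their centre line; the grasp point (between the pads) lies 19 mm behind it (bot.grip_point_offset is the z of the grasp point in the tool frame, in m); z points along the fingers, x is the direction in which the jaws open and shut, and the axes are right-handed (so a half turn about z gives the same grasp; the last joint's range is limited). The gripper opens to 85 mm and grips with 20 to 120 N. Pads are 22 mm wide; open, the fingers measure 114 mm over their backs; the gripper's body (76 mm by 85 mm) begins 54 mm behind the grasp point. The pads swing forward as they close: fully open they stand 13 mm farther back than shut.
Start: joints at [-66.062, 4.979, 10.078, 95.1, 0, 90], TCP at [0.223, -0.503, 0.231] pointing down, gripper open.
Joint ranges: [-179.16, 179.16], [-48.56, 103.87], [-65.8, 70.77], [-126.05, 130.52], [-82.76, 87.17], [-180, 180]. Speed limits (degrees/s): [127.2, 127.2, 147.25, 180, 180, 180].

## Interface

Orientations are given as [roll, pitch, yaw] about the fixed x, y, z axes, in that order (R = Rz(yaw) Ry(pitch) Rx(roll)).
In Python, from workcell import get_obs, viewer, job_done, bot gives the robot as it stands.
- The arm moves only by the shell command python3 -m handwheel 'ROWS' [FORCE]. ROWS is JSON, a list of rows, each a list of 5 numbers: the closure, from 0 (fully open) to 1 (shut), then the shift along the world's x, y, z in m, then the turn about the world's z in degrees. A call has 1 to 5 rows; each row is the pose to reach, as a shift and turn from the pose measured when the call began; what a row does not reach only later rows make up. A row lasts 1/10 s, in which the tool goes at most 50 mm and 8.59 degrees, less where a joint would pass 70% of its speed; a pose out of reach is approached as far as the arm can. A call with a gripper value outside its range is refused whole. The fingers move at their own pace and stop on an object; FORCE is the grip in N (left out, the last holds). Time passes only in rows, so rows that repeat a pose let the fingers close. It gives the time, the measured TCP pose, the force and the opening at its end, in the units of the state.
- get_obs(): the state, without advancing time (a new reading comes with each control period).
- viewer.camera(name): name is "side" or "top"; returns a dict with "color" (420x560x3 uint8, blue, green, red), "K" (3x3 intrinsics, pixels), "origin" and "orientation" of the camera in the world. Camera axes: x right, y down, z forward; pixel columns grow to the right and rows downward; lengths in m; the calibration is good to about 2 mm. A picture is of the moment at which its call begins. There is no depth.
- job_done(): hands the job in, once; it reports no verdict.
The state is a dict: "time": time; "q": joint angles; "qd": joint speeds; "joint_efforts": joint torques, N m; "ee_pos": TCP position; "tcp_rot": TCP orientation; "wrist_force": force on the tool from outside, world axes, zero at the start; "torque": the same for the moment, N m; "opening": finger opening in m.
Only numpy, scipy, OpenCV 4.12 (cv2) and the standard library are available. Lean on these libraries where they do the work, as an engineer would, in place of code of your own. Each camera call takes 0.05 s, during which the arm holds its last target.

## Task

Get the warming station ready for the next batch: first, holding the scraper block, sweep every loose wax drip along the steel deck into the drip trough (do not touch the drips with the fingers), then stand the scraper back upright in the middle of its cork rest, in line with its long side. After that, put each melting cup into the well ringed in its own colour and work it down with a gentle to-and-fro twist, never forcing it straight in, until it is fully home on the bottom, and let go. Leave the dropper bottles and the glass bowl where they are.

Things in the scene. Friction and masses are not known exactly. Their poses are not given: they have to be found in the camera images.
- station: White warming station fixed on the table, x -131 to 115 mm, y -166 to 176 mm in its frame; origin at table height, x away from the robot, y to its left at yaw 0. In front the deck with the trough at its right (-y) end; a lip along the front (x -131 to -125) rises 14 mm above the deck. Behind (x from -5) a block 52 mm high with three wells in a row along y, 105 mm apart, each ringed in its colour.
- deck (a point): Centre of the bare flat steel deck, 35 mm above the table, 120 mm in x by 240 mm in y (y +-120 mm from here; the trough begins at y = -120). Axes as the station's. The block's face behind it stands 17 mm above the deck; a lip 14 mm high also closes its left end (y = +120).
- trough (a point): Centre of the drip trough's floor, 5 mm above the table (30 mm below the deck); opening 120 mm in x by about 90 mm in y (deck edge at +46 mm, end wall at -42 mm, rising 14 mm above the deck); axes as the station's.
- scraper_mid (a point): Scraper block, 220 g, point at its centre half-way up (33 mm above its flat underside). White flat-sided base 106 mm long (its x) by 40 mm (its y) by 24 mm high; on top a purple grip bar 76 mm long (x), 18 mm thick (y), from 24 to 66 mm above the underside. It stands upright on its base and is pushed broadside, along its y; it just fits across the deck.
- rest_top (a point): Cork mat, the rest for the scraper, 140 (its x) by 120 (its y) by 3 mm, fixed on the table; point at the centre of its top. The scraper stands on it upright, lengthwise along x, either way round.
- drip1_mid (a point): Loose hardened wax drip, a pale yellow disc 34 mm across and 9 mm thick, 14 g, lying on the deck; point at its centre. May be absent (None).
- drip2_mid (a point): Loose hardened wax drip, a pale yellow disc 30 mm across and 9 mm thick, 14 g, lying on the deck; point at its centre. May be absent (None).
- drip3_mid (a point): Loose hardened wax drip, a pale yellow disc 36 mm across and 9 mm thick, 14 g, lying on the deck; point at its centre. May be absent (None).
- drip4_mid (a point): Loose hardened wax drip, a pale yellow disc 32 mm across and 9 mm thick, 14 g, lying on the deck; point at its centre. May be absent (None).
- cup_yellow_mid (a point): Closed aluminium melting cup with a flat yellow lid and a yellow band near the top: 54 mm diameter, 90 mm tall, foot tapered to 47 mm over the lowest 10 mm, about 220 g, standing upright; point at its centre, 45 mm above its underside, z up. May be absent (None).
- well_yellow (a point): Well with the yellow ring (right one seen from the robot): point at the centre of its floor, 8 mm above the table and 44 mm below the mouth (block top); bore 57 mm. A cup enters freely for about 8 mm, then sticks in the rubber ribs. Fully home, its underside rests on the floor and 46 mm of the cup stands above the block.
- collar_yellow (a joint): How far (m) the carrier of the four sprung rubber ribs in the yellow well (3 to 35 mm below the mouth) is pushed down on its spring, 12 N per mm; keep it below 3 mm (36 N). Straight down a cup needs about 50 N, too much; turned to and fro (1 rad and 2 to 3 mm lower per stroke) it goes down with 5 to 15 N. Turning takes up to 1.7 N m: grip with 60 N or more.
- cup_purple_mid (a point): Closed aluminium melting cup with a flat purple lid and a purple band near the top: 54 mm diameter, 90 mm tall, foot tapered to 47 mm over the lowest 10 mm, about 220 g, standing upright; point at its centre, 45 mm above its underside, z up. May be absent (None).
- well_purple (a point): Well with the purple ring (middle one seen from the robot): point at the centre of its floor, 8 mm above the table and 44 mm below the mouth (block top); bore 57 mm. A cup enters freely for about 8 mm, then sticks in the rubber ribs. Fully home, its underside rests on the floor and 46 mm of the cup stands above the block.
- collar_purple (a joint): How far (m) the carrier of the four sprung rubber ribs in the purple well (3 to 35 mm below the mouth) is pushed down on its spring, 12 N per mm; keep it below 3 mm (36 N). Straight down a cup needs about 50 N, too much; turned to and fro (1 rad and 2 to 3 mm lower per stroke) it goes down with 5 to 15 N. Turning takes up to 1.7 N m: grip with 60 N or more.
- cup_teal_mid (a point): Closed aluminium melting cup with a flat teal lid and a teal band near the top: 54 mm diameter, 90 mm tall, foot tapered to 47 mm over the lowest 10 mm, about 220 g, standing upright; point at its centre, 45 mm above its underside, z up. May be absent (None).
- well_teal (a point): Well with the teal ring (left one seen from the robot): point at the centre of its floor, 8 mm above the table and 44 mm below the mouth (block top); bore 57 mm. A cup enters freely for about 8 mm, then sticks in the rubber ribs. Fully home, its underside rests on the floor and 46 mm of the cup stands above the block.
- collar_teal (a joint): How far (m) the carrier of the four sprung rubber ribs in the teal well (3 to 35 mm below the mouth) is pushed down on its spring, 12 N per mm; keep it below 3 mm (36 N). Straight down a cup needs about 50 N, too much; turned to and fro (1 rad and 2 to 3 mm lower per stroke) it goes down with 5 to 15 N. Turning takes up to 1.7 N m: grip with 60 N or more.
- dropper1: Blue dropper bottle, 38 mm diameter, 108 mm tall; leave alone. Origin under its base.
- dropper2: Blue dropper bottle like the other; leave alone.
- bowl: Glass bowl, 110 mm across, 50 mm high; leave alone. Origin under its base.
Not all that is in view belongs to the job. What is shaped like the part that bears cup_purple_mid but green is not meant.

How it is judged (in metres and radians):
On the way, in this order (a step that is already met when the one before it is completed fails the run):
1. every wax drip lies in the drip trough (x of drip1_mid in the frame of trough between -0.066 and 0.066 m and y of drip1_mid in the frame of trough between -0.05 and 0.046 m and z of drip1_mid in the frame of trough between -0.005 and 0.03 m and x of drip2_mid in the frame of trough between -0.066 and 0.066 m and y of drip2_mid in the frame of trough between -0.05 and 0.046 m and z of drip2_mid in the frame of trough between -0.005 and 0.03 m and x of drip3_mid in the frame of trough between -0.066 and 0.066 m and y of drip3_mid in the frame of trough between -0.05 and 0.046 m and z of drip3_mid in the frame of trough between -0.005 and 0.03 m and x of drip4_mid in the frame of trough between -0.066 and 0.066 m and y of drip4_mid in the frame of trough between -0.05 and 0.046 m and z of drip4_mid in the frame of trough between -0.005 and 0.03 m), for 0.2 s.
2. the scraper stands released on its cork rest (horizontal distance between scraper_mid and rest_top below 0.022 m and z of scraper_mid in the frame of rest_top below 0.037 m and angle between scraper_mid's own z axis and vertical below 0.1 rad and angle between the x axis of scraper_mid and the x axis of rest_top, either way round below 0.35 rad and contact force between the fingers and scraper below 0.1 N), for 0.2 s.
3. every cup is fully home in the well of its colour (z of cup_yellow_mid in the frame of well_yellow below 0.048 m and horizontal distance between cup_yellow_mid and well_yellow below 0.005 m and angle between each of cup_yellow_mid, cup_purple_mid, cup_teal_mid's own z axis and vertical below 0.08 rad and linear speed of each of cup_yellow, cup_purple, cup_teal below 0.02 m/s and z of cup_purple_mid in the frame of well_purple below 0.048 m and horizontal distance between cup_purple_mid and well_purple below 0.005 m and z of cup_teal_mid in the frame of well_teal below 0.048 m and horizontal distance between cup_teal_mid and well_teal below 0.005 m), for 0.2 s.
At the end, for the whole second after the job is handed in: Drips in the trough, centres below deck level; scraper upright on the rest, released, centre within 22 mm and 20 degrees of the rest's long direction; each cup in the well of its colour, upright, underside within 3 mm of the floor, axis within 5 mm of the well's, at rest. Absent items are ignored (all of step 1 and all of step 2 and all of step 3); the robot touches nothing.
It fails at once if a cup is forced straight in: a well's rubber ribs are pushed down 3 mm or more (value of joint any of collar_yellow, collar_purple, collar_teal above 0.003 m).
It fails at once if a wax drip is touched with the fingers (contact force between the fingers and drip1 above 0.5 N or contact force between the fingers and drip2 above 0.5 N or contact force between the fingers and drip3 above 0.5 N or contact force between the fingers and drip4 above 0.5 N).
It fails at once if a dropper bottle or the bowl is moved more than 30 mm (distance of any of dropper1, dropper2, bowl from where it was at the start of the episode above 0.03 m).
Of cup_yellow, cup_purple, cup_teal only 2 to 3 are there at a start; the rules pass over those that are not, and their reading is None.
Of drip1, drip2, drip3, drip4 only 2 to 4 are there at a start; the rules pass over those that are not, and their reading is None.
At some moment in a run one of scraper, drip1, drip2, drip3, drip4 may be knocked a few centimetres aside while the robot is not near it.
Once in a run the grip may slacken for a moment while it holds something.
It also fails if it takes over 210 s, if anything falls off the work surface, if the arm or the gripper's body presses on something with over 40 N, if the wrist force passes 120 N, or if a joint passes its speed limit or range.

## Working session

There is one attempt and no reset: what is moved stays moved. The work goes in short steps, Python scripts to look and compute and a shell command to move; the robot and the scene stay as the last step left them, time stands still between calls to the robot, and variables do not carry over. Pictures are saved under pics/ and viewed, and the job is handed in when it is done.

```bash
ls; mkdir -p pics; python3 - <<'E'
from workcell import get_obs, viewer, bot
import cv2
print(get_obs()); print(bot.grip_point_offset)
for n in("side","top"):
    c=viewer.camera(n); cv2.imwrite(f"pics/{n}0.png",c["color"]); print(n,c["K"],c["origin"],c["orientation"])
E
```

```text
pics
{'time': 0.0, 'q': array([-6.60619967e+01,  5.01250887e+00,  1.00341870e+01,  9.50966827e+01,
        6.67376727e-04,  8.99994928e+01]), 'qd': array([-0.07538551, -0.05887738,  0.03860146, -0.05325765,  0.09972597,
        0.00726053]), 'joint_efforts': array([-6.35956876e-04, -5.20391035e+01,  4.64799500e+01,  1.64222176e-02,
       -7.78387948e-05,  1.51760535e-06]), 'ee_pos': array([ 0.22308009, -0.50250053,  0.23056713]), 'tcp_rot': array([-1.79999332e+02,  7.50045869e-02, -6.60614895e+01]), 'wrist_force': array([-0.04515891, -1.20686268,  0.75359122]), 'torque': array([-0.02515851,  0.02069951, -0.03037285]), 'opening': 0.08555555321816158}
-0.0187
side [[503.36177704   0.         278.12696104]
 [  0.         503.36177704 214.91300316]
 [  0.           0.           1.        ]] [0.05229524 1.07007354 0.9118205 ] [-125.83027713    0.34764121 -154.41752001]
top [[385.31372017   0.         282.77335527]
 [  0.         385.31372017 214.36343238]
 [  0.           0.           1.        ]] [0.41593521 0.0045115  0.90162758] [-170.70835277    1.45958597  -90.20339478]
```

View pics/side0.png

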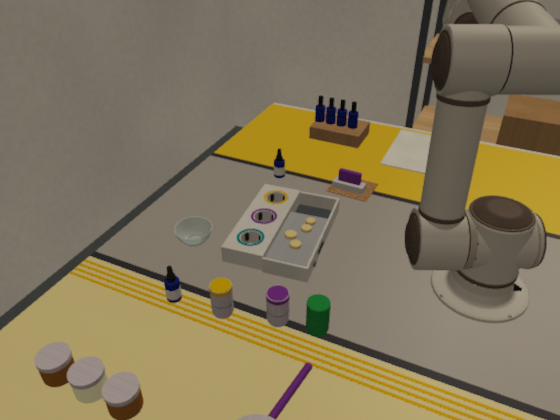

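View pics/top0.png

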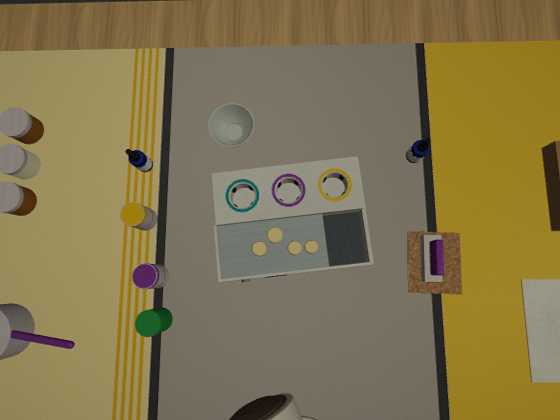

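```bash
cat > h.py <<'E'
from workcell import get_obs, viewer, bot
import cv2, numpy as np
from scipy.spatial.transform import Rotation as R
def pose(c): return np.array(c["origin"]), R.from_euler('xyz',c["orientation"],degrees=True).as_matrix()
def p2w(c,u,v,z):
    o,M=pose(c); d=M@np.linalg.inv(c["K"])@np.array([u,v,1.]); return o+d*(z-o[2])/d[2]
def w2p(c,p):
    o,M=pose(c); q=c["K"]@(M.T@(np.array(p)-o)); return q[:2]/q[2]
def crop(c,u0,v0,u1,v1,s,name):
    im=cv2.resize(c["color"][v0:v1,u0:u1],None,fx=s,fy=s,interpolation=cv2.INTER_CUBIC)
    for u in range(u0-u0%20+20,u1,20):
        cv2.line(im,((u-u0)*s,0),((u-u0)*s,6),(0,0,255),1); cv2.putText(im,str(u),((u-u0)*s-10,16),0,.35,(0,0,255),1)
    for v in range(v0-v0%20+20,v1,20):
        cv2.line(im,(0,(v-v0)*s),(6,(v-v0)*s),(0,0,255),1); cv2.putText(im,str(v),(8,(v-v0)*s+4),0,.35,(0,0,255),1)
    cv2.imwrite("pics/"+name,im)
E
python3 - <<'E'
from h import *
c=viewer.camera("top")
crop(c,205,150,385,290,4,"a1.png")
crop(c,395,220,475,300,7,"a2.png")
crop(c,110,190,210,340,4,"a3.png")
E
```

```text
(no output)
```

View pics/a1.png

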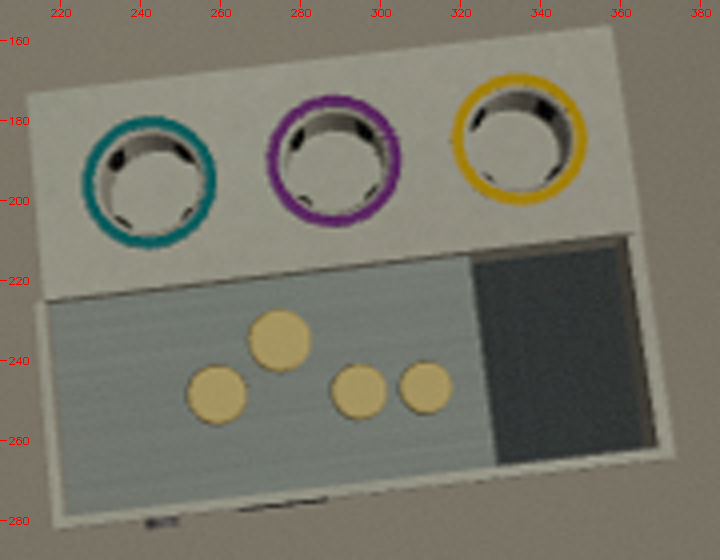

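View pics/a2.png

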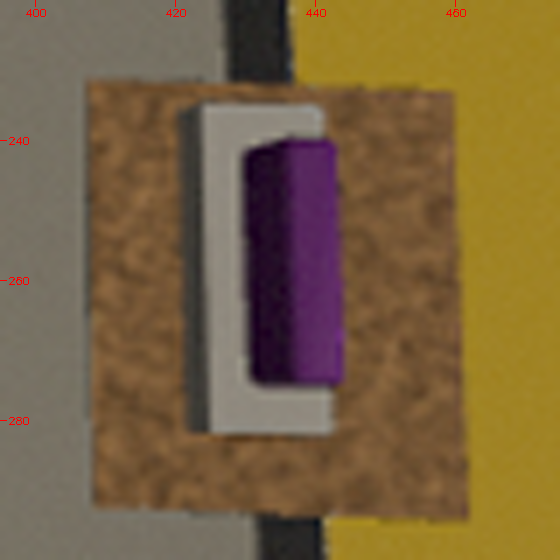

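View pics/a3.png

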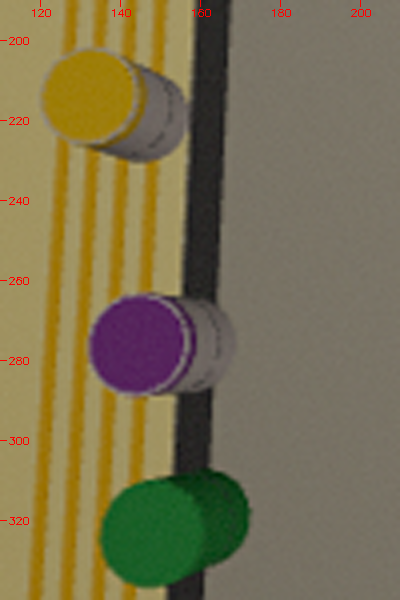

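```bash
cat > m.py <<'E'
from h import *
c=viewer.camera("top"); s=viewer.camera("side")
f=lambda u,v,z:np.round(p2w(c,u,v,z)[:2],4)
T,P,Y=f(242.2,195.5,.052),f(288.3,190,.052),f(335,184.8,.052)
print("wells",T,P,Y,np.linalg.norm(T-P),np.linalg.norm(P-Y))
ax=(T-Y)/np.linalg.norm(T-Y); yaw=np.degrees(np.arctan2(-ax[0],ax[1])); print("yaw",yaw)
for n,a in dict(gripbar=[(437,240),(442.7,240),(444,274.5),(437,275)]).items():
    q=np.array([f(*x,.069) for x in a]); print(n,q.tolist(),q.mean(0))
q=np.array([f(*x,.027) for x in [(424,235),(441,235),(442.5,282),(425,282)]]);print("base",q.tolist(),q.mean(0))
q=np.array([f(*x,.003) for x in [(407,232),(459.5,233.5),(461.5,293.5),(408,292)]]);print("mat",q.tolist(),q.mean(0))
for x in[(274.8,235.2),(259,248.3),(294.7,247.7),(311.3,246.8)]: print("drip",f(*x,.044))
print("deck edge",f(322.8,213.5,.035),f(329,266,.035),"lip left",f(220,279,.035))
print("lip ",f(372,265,.049),f(218.5,281.5,.049))
print("cups",f(132.3,213.8,.09),f(145,276,.09),f(149,324,.09))
print("drop bowl", f(231,122,.05),f(416,150,.08),f(140,160,.08))
E
python3 m.py
```

```text
wells [0.599  0.1172] [0.6107 0.013 ] [ 0.6217 -0.0924] 0.10485480437252268 0.10597244924979322
yaw 6.18112891458386
gripbar [[0.494, -0.3055], [0.4939, -0.3176], [0.4209, -0.3152], [0.4199, -0.3004]] [ 0.457175 -0.309675]
base [[0.5094, -0.2928], [0.5092, -0.3308], [0.4047, -0.3268], [0.4048, -0.2885]] [ 0.457025 -0.309725]
mat [[0.5193, -0.2622], [0.515, -0.3827], [0.3787, -0.3767], [0.3823, -0.2568]] [ 0.448825 -0.3196  ]
drip [0.5093 0.0439]
drip [0.4802 0.0791]
drip [ 4.811e-01 -4.000e-04]
drip [ 0.4829 -0.0373]
deck edge [ 0.5591 -0.065 ] [ 0.4407 -0.0763] lip left [0.413  0.1665]
lip  [ 0.442  -0.1687] [0.4077 0.1671]
cups [0.5526 0.3494] [0.4199 0.3145] [0.3224 0.3009]
drop bowl [0.7753 0.1461] [ 0.6918 -0.269 ] [0.676  0.3436]
```

```bash
python3 - <<'E'
from h import *
s=viewer.camera("side")
crop(s,310,150,400,210,8,"b2.png")
crop(s,140,260,350,350,3,"b3.png")
for p in [(.4447,.1053,.052),(.4558,.0023,.052),(.4683,-.1016,.052)]: print(w2p(s,p))
E
```

```text
[303.51200892 247.89511093]
[314.27659757 225.80442701]
[323.58192482 205.76767625]
```

View pics/b2.png

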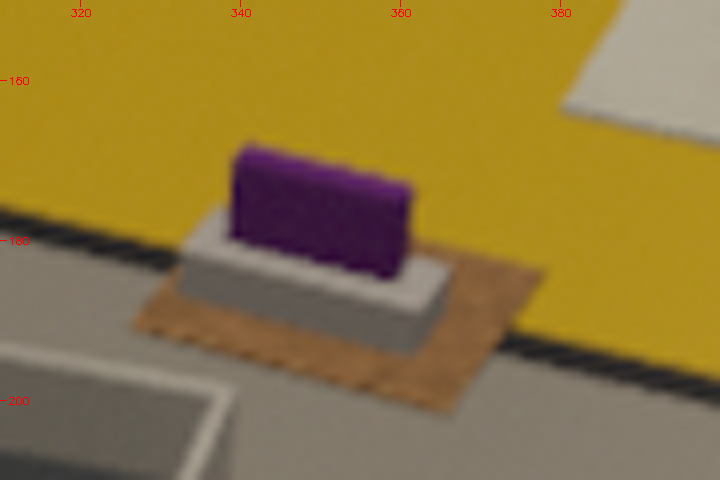

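View pics/b3.png

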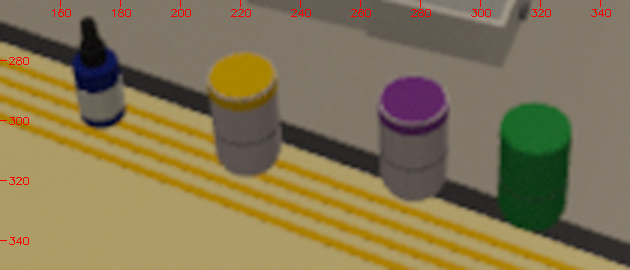

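```bash
python3 -m handwheel '[[0,0.04,0.035,0,8],[0,0.08,0.07,0,16],[0,0.12,0.105,0,24],[0,0.16,0.14,0,32],[0,0.2,0.16,0,40]]' 60; python3 -c "
from workcell import get_obs
print(get_obs()['q'].round(1))"
```

```text
time: 0.8
ee_pos: [0.418, -0.3443, 0.2317]
tcp_rot: [180.0, -0.0, -25.7]
wrist_force: [1.2, -0.6, 0.0]
opening: 0.0854
[-39.5   3.8   8.9  95.   -0.   76.3]
```

```bash
python3 -m handwheel '[[0,0.02,0.02,0,8.5],[0,0.04,0.035,0,17],[0,0.04,0.035,0,25.5],[0,0.04,0.035,0,34],[0,0.04,0.035,0,42.5]]'; python3 -m handwheel '[[0,0,0,0,8.5],[0,0,0,0,17],[0,0,0,0,25.5],[0,0,0,0,34],[0,0,0,0,42.5]]';  python3 -m handwheel '[[0,0,0,-0.02,8.5],[0,0,0,-0.04,17],[0,0,0,-0.06,25.5],[0,0,0,-0.06,28],[0,0,0,-0.06,28]]'; python3 - <<'E'
from h import *
for n in("side","top"):
    c=viewer.camera(n); cv2.imwrite(f"pics/{n}1.png",c["color"])
crop(viewer.camera("top"),375,200,495,300,6,"c1.png")
E
```

```text
time: 1.3
ee_pos: [0.4582, -0.3089, 0.2315]
tcp_rot: [-180.0, -0.0, 17.2]
wrist_force: [0.5, 0.5, -0.5]
opening: 0.0852
time: 1.8
ee_pos: [0.4582, -0.3089, 0.2314]
tcp_rot: [-180.0, -0.0, 60.0]
wrist_force: [-0.1, 0.7, -0.1]
opening: 0.0859
time: 2.3
ee_pos: [0.4579, -0.3087, 0.1708]
tcp_rot: [-179.9, -0.0, 88.0]
wrist_force: [-0.3, -0.7, -0.4]
opening: 0.0852
```

View pics/top1.png

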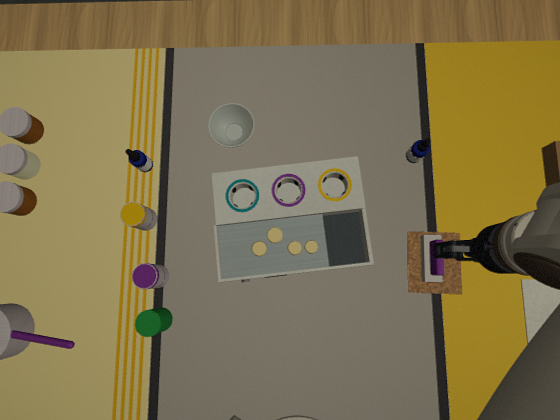

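View pics/side1.png

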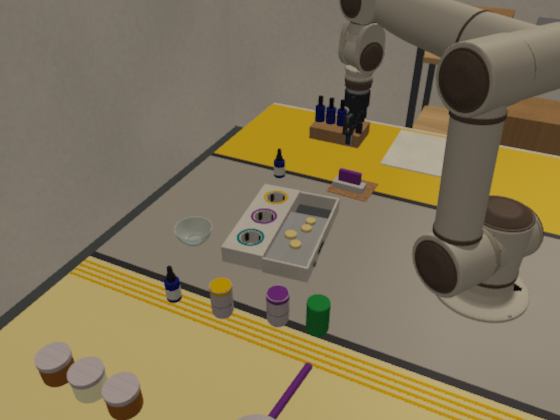

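```bash
python3 -m handwheel '[[0,0,-0.001,-0.04,0],[0,0,-0.001,-0.08,0],[0,0,-0.001,-0.115,0],[0,0,-0.001,-0.135,0],[0,0,-0.001,-0.135,0]]' 60; python3 -m handwheel '[[1,0,0,0,0],[1,0,0,0,0],[1,0,0,0,0],[1,0,0,0,0],[1,0,0,0,0]]' 60;python3 -m handwheel '[[1,0,0,0,0],[1,0,0,0,0],[1,0,0,0,0],[1,0,0,0,0],[1,0,0,0,0]]' 60
```

```text
time: 2.95
ee_pos: [0.457, -0.3091, 0.0343]
tcp_rot: [-179.8, -0.1, 87.9]
wrist_force: [-0.1, 0.5, -0.2]
opening: 0.0853
time: 3.45
ee_pos: [0.4573, -0.3092, 0.0349]
tcp_rot: [-179.9, -0.1, 87.9]
wrist_force: [0.6, 1.7, 7.8]
opening: 0.0169
time: 3.95
ee_pos: [0.4573, -0.3092, 0.035]
tcp_rot: [-179.9, -0.1, 87.9]
wrist_force: [0.0, -0.4, 0.6]
opening: 0.0169
```

```bash
python3 -m handwheel '[[1,0,0,0.03,0],[1,0,0,0.06,0],[1,0,0,0.09,0],[1,0,0,0.11,0],[1,0,0,0.11,0]]' 80; python3 - <<'E'
from h import *
c=viewer.camera("side");crop(c,310,90,400,210,6,"d1.png")
E
```

```text
time: 4.45
ee_pos: [0.4583, -0.31, 0.1478]
tcp_rot: [179.9, 0.0, 87.9]
wrist_force: [-0.5, -0.6, -2.6]
opening: 0.0171
```

View pics/d1.png

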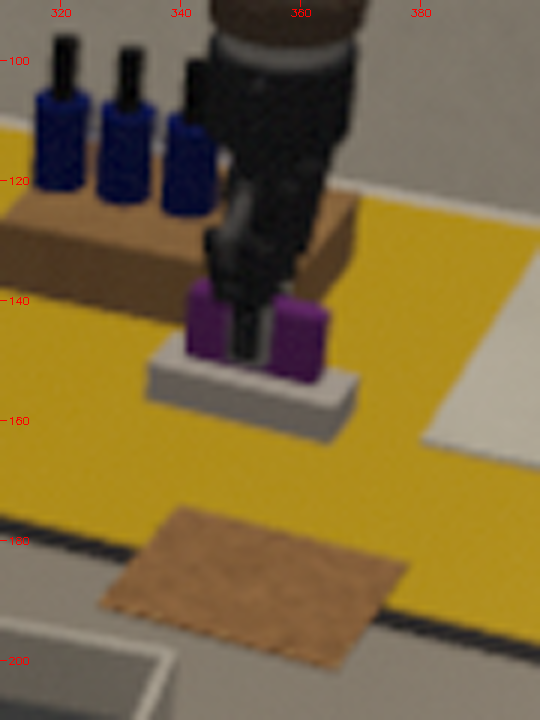

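```bash
python3 - <<'E'
from h import *
from scipy.optimize import least_squares
c=viewer.camera("top"); crop(c,205,150,385,290,4,"e1.png")
obs=[((115,-166,52),(358,156.5)),((115,176,52),(211.5,173.5)),((-131,-166,49),(373.8,264.3)),((-131,176,49),(218.7,281.8)),((-5,176,52),(215.5,225.5))]
obs+=[((-5,-70,35),(322.8,213.5)),((-125,-70,35),(329,266))]
def r(p):
    a=np.radians(p[2]);o=[]
    for (x,y,z),uv in obs:
        x/=1e3;y/=1e3;o+=list(w2p(c,(p[0]+x*np.cos(a)-y*np.sin(a),p[1]+x*np.sin(a)+y*np.cos(a),z/1e3))-uv)
    return o
s=least_squares(r,[.55,0,6]);print(s.x,np.round(s.fun,1))
p=s.x;a=np.radians(p[2]);M=np.array([[np.cos(a),-np.sin(a)],[np.sin(a),np.cos(a)]])
print("deckc",p[:2]+M@[-.065,.05])
for w in[(.599,.1172),(.6107,.013),(.6217,-.0924)]: print(M.T@(np.array(w)-p[:2]))
for w in[(.5093,.0439),(.4802,.0791),(.4811,0),(.4829,-.0373)]: print("drip in deck",M.T@(np.array(w)-p[:2])-[-.065,.05])
E
```

```text
[5.56032516e-01 4.72449332e-03 6.07234606e+00] [ 0.8 -0.2 -1.6 -0.3  0.7  0.1  0.3 -0.1 -1.4 -0.6  0.2  0.3  0.8  0.7]
deckc [0.48610802 0.04756798]
[0.05462452 0.10729914]
[0.05523617 0.00244612]
[ 0.0550248  -0.10352612]
drip in deck [ 0.02267384 -0.00610074]
drip in deck [-0.00253928  0.03198007]
drip in deck [-0.01001185 -0.04677131]
drip in deck [-0.0121677  -0.08405244]
```

```bash
python3 -m handwheel '[[1,0.004,0.03,0,2],[1,0.008,0.07,0,4],[1,0.012,0.115,0,6],[1,0.016,0.16,0,8],[1,0.0185,0.205,0,8.2]]'; python3 -m handwheel '[[1,0,0.045,0,0],[1,0,0.09,0,0],[1,0,0.135,0,0],[1,0,0.18,0,0],[1,0,0.215,0,0]]';python3 -m handwheel '[[1,0,0.02,0,0],[1,0,0.025,0,0],[1,0,0.025,0,0]]'
```

```text
time: 5.05
ee_pos: [0.4748, -0.1024, 0.142]
tcp_rot: [-179.7, -0.2, 96.1]
wrist_force: [0.1, 0.5, -2.4]
opening: 0.0169
time: 5.55
ee_pos: [0.4736, 0.1147, 0.1399]
tcp_rot: [-179.6, -0.2, 96.2]
wrist_force: [0.7, 0.7, -2.2]
opening: 0.0169
time: 5.85
ee_pos: [0.4729, 0.14, 0.1383]
tcp_rot: [-179.4, -0.1, 96.2]
wrist_force: [-0.3, 0.8, -2.6]
opening: 0.0169
```

```bash
python3 -m handwheel '[[1,0.004,-0.004,-0.02,0],[1,0.004,-0.004,-0.04,0],[1,0.004,-0.004,-0.04,0]]'; python3 - <<'E'
from h import *
crop(viewer.camera("top"),195,150,385,290,4,"f1.png")
crop(viewer.camera("side"),210,120,360,290,4,"f2.png")
E
```

```text
time: 6.15
ee_pos: [0.4754, 0.1342, 0.0951]
tcp_rot: [-179.1, -0.1, 96.2]
wrist_force: [0.3, 0.4, -2.3]
opening: 0.017
```

View pics/f1.png

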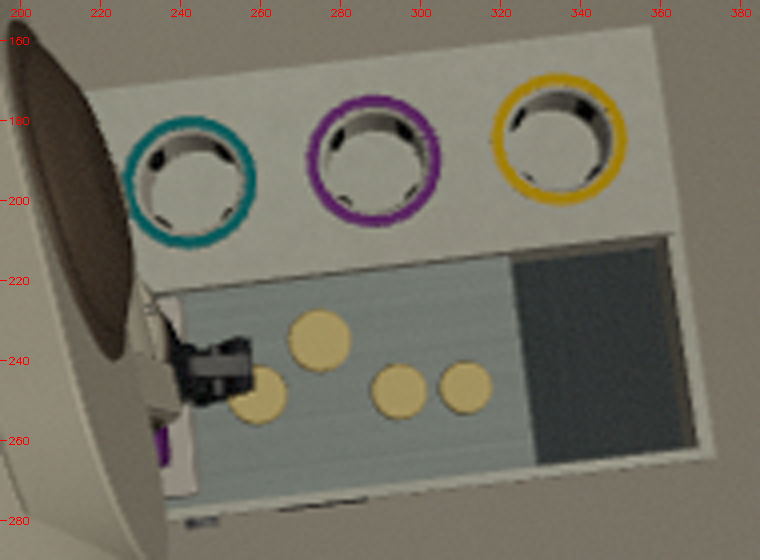

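View pics/f2.png

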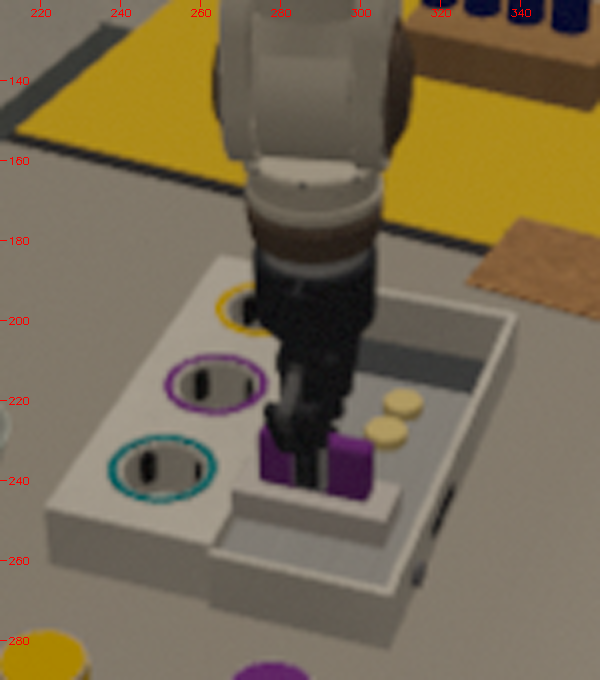

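```bash
python3 - <<'E'
from h import *
c=viewer.camera("top")
print(get_obs()['ee_pos'])
a,b=p2w(c,239.5,224,.087)[:2],p2w(c,244,273.5,.087)[:2]
th=np.radians(6.1);M=np.array([[np.cos(th),-np.sin(th)],[np.sin(th),np.cos(th)]])
d=np.array([.486,.0485])
print(a,b,M.T@(a-d),M.T@(b-d),np.linalg.norm(a-b),np.degrees(np.arctan2(*(a-b)[::-1])))
e=np.array(get_obs()['ee_pos'][:2]);print("tcp in deck",M.T@(e-d))
E
```

```text
[0.47715508 0.13530485 0.09893592]
[0.52914414 0.11752143] [0.42437067 0.10652721] [0.05023435 0.06404596] [-0.05511418  0.06424764] 0.10534872509983342 5.990313621269323
tcp in deck [0.0004294  0.08725325]
```

```bash
python3 -m handwheel '[[1,0.001,0.002,-0.012,0],[1,0.001,0.002,-0.022,0],[1,0.001,0.002,-0.027,0],[1,0.001,0.002,-0.027,0],[1,0.001,0.002,-0.027,0]]'
```

```text
time: 6.8
ee_pos: [0.4781, 0.1374, 0.0719]
tcp_rot: [-179.4, -0.1, 96.2]
wrist_force: [0.7, -0.6, -1.4]
opening: 0.0171
```

```bash
python3 -m handwheel '[[1,0,0,-0.002,0],[1,0,0,-0.004,0],[1,0,0,-0.004,0]]'
```

```text
time: 7.1
ee_pos: [0.478, 0.1373, 0.0677]
tcp_rot: [-179.4, -0.1, 96.2]
wrist_force: [0.1, 0.3, -1.6]
opening: 0.0172
```

```bash
python3 -m handwheel '[[1,0.001,-0.010,0,0],[1,0.002,-0.02,0,0],[1,0.0032,-0.03,0,0],[1,0.0043,-0.04,0,0],[1,0.0053,-0.05,0,0]]'; python3 -m handwheel '[[1,0.001,-0.010,0,0],[1,0.002,-0.02,0,0],[1,0.0032,-0.03,0,0],[1,0.0043,-0.04,0,0],[1,0.0053,-0.05,0,0]]'; python3 - <<'E'
from h import *
crop(viewer.camera("top"),195,150,385,290,4,"g1.png")
crop(viewer.camera("side"),210,120,360,290,4,"g2.png")
E
```

```text
time: 7.6
ee_pos: [0.4834, 0.0862, 0.0678]
tcp_rot: [-179.4, -0.1, 96.2]
wrist_force: [0.4, 0.1, -2.3]
opening: 0.0168
time: 8.1
ee_pos: [0.4888, 0.0354, 0.0678]
tcp_rot: [-179.4, -0.1, 96.2]
wrist_force: [0.0, -0.1, -2.1]
opening: 0.0169
```

View pics/g1.png

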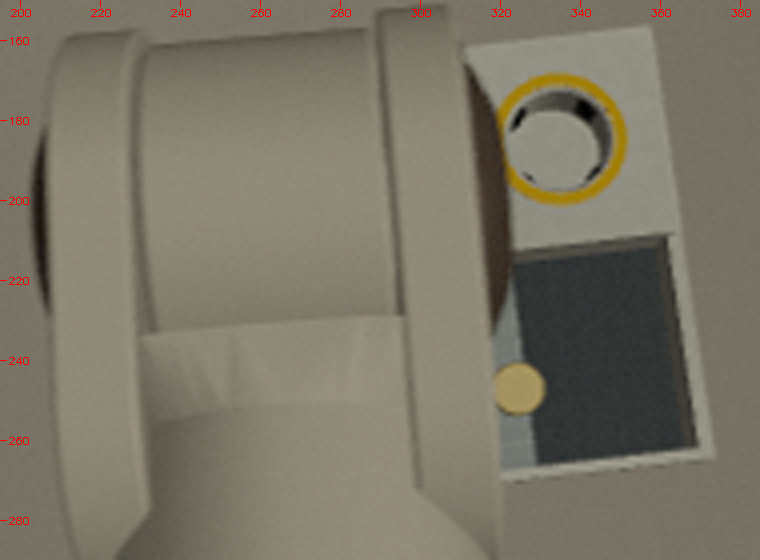

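View pics/g2.png

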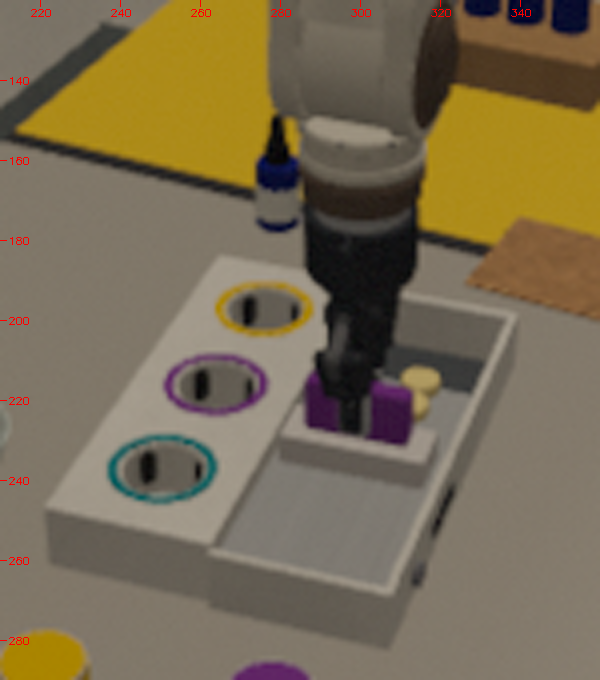

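```bash
python3 -m handwheel '[[1,0.001,-0.010,0,0],[1,0.002,-0.02,0,0],[1,0.0032,-0.03,0,0],[1,0.0043,-0.04,0,0],[1,0.0053,-0.05,0,0]]'; python3 -m handwheel '[[1,0.001,-0.010,0,0],[1,0.002,-0.02,0,0],[1,0.0032,-0.03,0,0],[1,0.0043,-0.04,0,0],[1,0.0053,-0.047,0,0]]'; python3 - <<'E'
from h import *
crop(viewer.camera("top"),195,150,385,290,4,"i1.png")
crop(viewer.camera("side"),210,120,360,290,4,"i2.png")
E
```

```text
time: 8.7
ee_pos: [0.4942, -0.0159, 0.0678]
tcp_rot: [-179.4, -0.1, 96.1]
wrist_force: [-1.5, 0.5, -1.3]
opening: 0.0169
time: 9.2
ee_pos: [0.5009, -0.063, 0.0696]
tcp_rot: [-179.6, -0.2, 96.1]
wrist_force: [-1.0, 7.4, 17.5]
opening: 0.0171
```

View pics/i1.png

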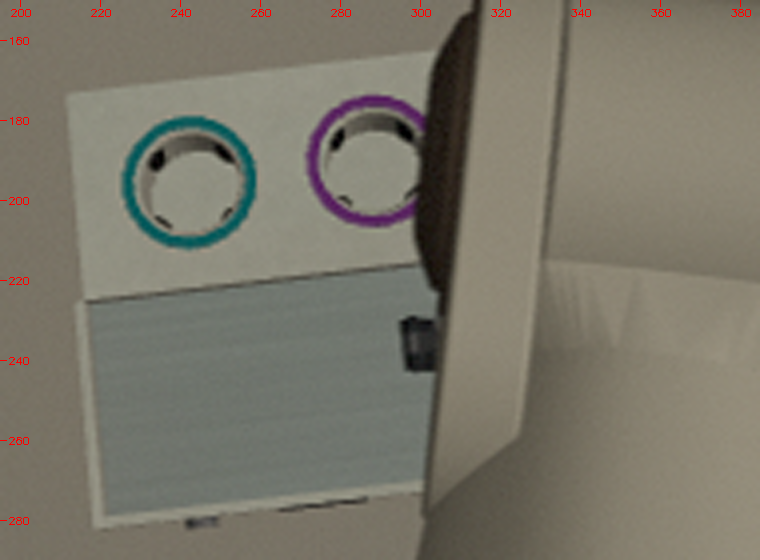

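View pics/i2.png

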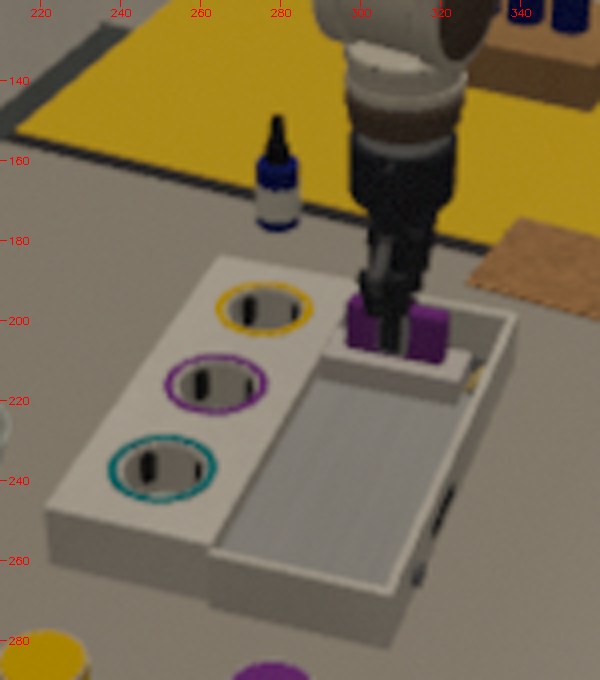

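```bash
python3 - <<'E'
from h import *
c=viewer.camera("side");crop(c,285,180,345,230,12,"i3.png"); print(get_obs())
E
```

```text
{'time': 9.35, 'q': array([-7.20958969e+00, -8.27244468e-01, -1.37307190e+01,  7.74159278e+01,
        3.30461668e-02, -1.33006776e+01]), 'qd': array([ 0.40113309, -0.11668387, -0.16991853,  0.08652219, -0.08978344,
        0.12914072]), 'joint_efforts': array([ -2.42666356, -39.4540894 ,  40.77930093,   0.19374738,
        -1.01545639,   0.06074994]), 'ee_pos': array([ 0.50132769, -0.06325198,  0.0700985 ]), 'tcp_rot': array([-1.79696767e+02, -1.05641015e-01,  9.60907163e+01]), 'wrist_force': array([-0.84624992,  4.03422443, 10.74238563]), 'torque': array([ 0.70061876, -0.37730862,  0.11024358]), 'opening': 0.017130079299848}
```

View pics/i3.png

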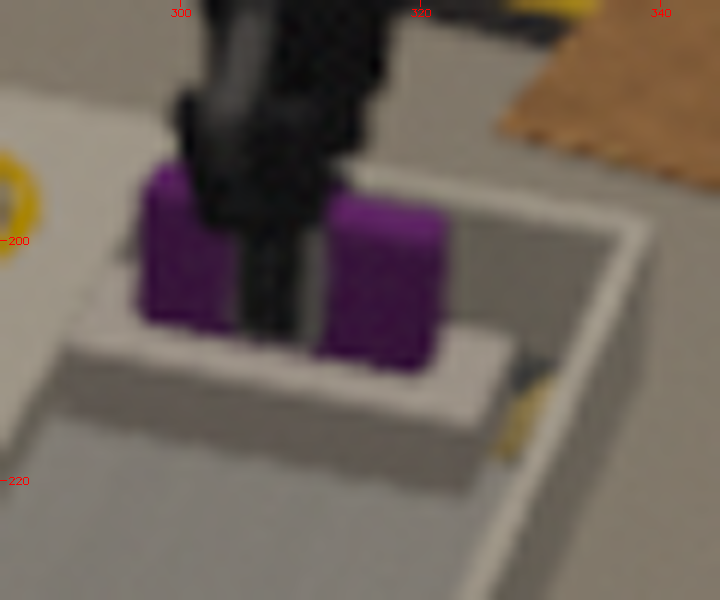

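```bash
python3 -m handwheel '[[1,0,0,0.01,0],[1,0,0,0.03,0],[1,0,0,0.06,0],[1,0,0,0.06,0]]'; python3 -m handwheel '[[1,0,0.04,0,0],[1,0,0.08,0,0],[1,0,0.12,0,0],[1,0,0.14,0,0],[1,0,0.14,0,0]]'; python3 - <<'E'
from h import *
crop(viewer.camera("top"),195,150,385,290,4,"j1.png")
crop(viewer.camera("side"),210,120,360,290,4,"j2.png")
E
```

```text
time: 9.75
ee_pos: [0.503, -0.0638, 0.1343]
tcp_rot: [180.0, -0.0, 96.1]
wrist_force: [-0.2, -0.9, -1.8]
opening: 0.0168
time: 10.25
ee_pos: [0.5027, 0.0782, 0.1337]
tcp_rot: [-180.0, -0.0, 96.3]
wrist_force: [0.2, -0.4, -2.8]
opening: 0.0171
```

View pics/j1.png

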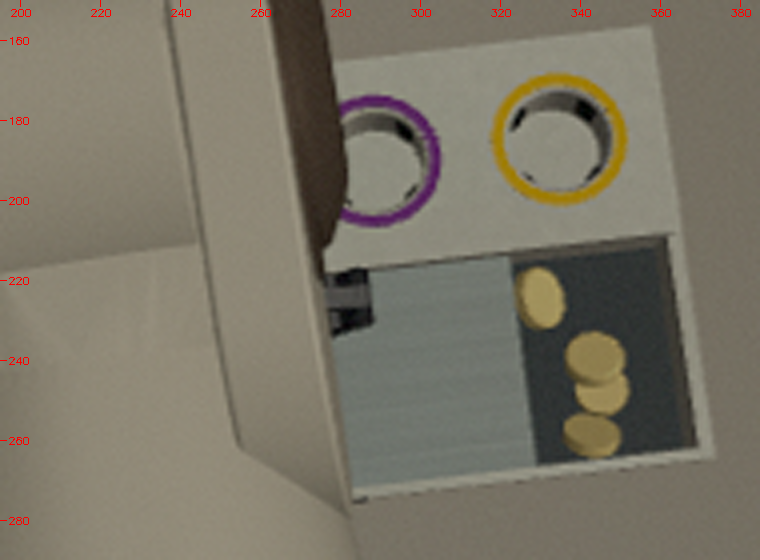

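View pics/j2.png

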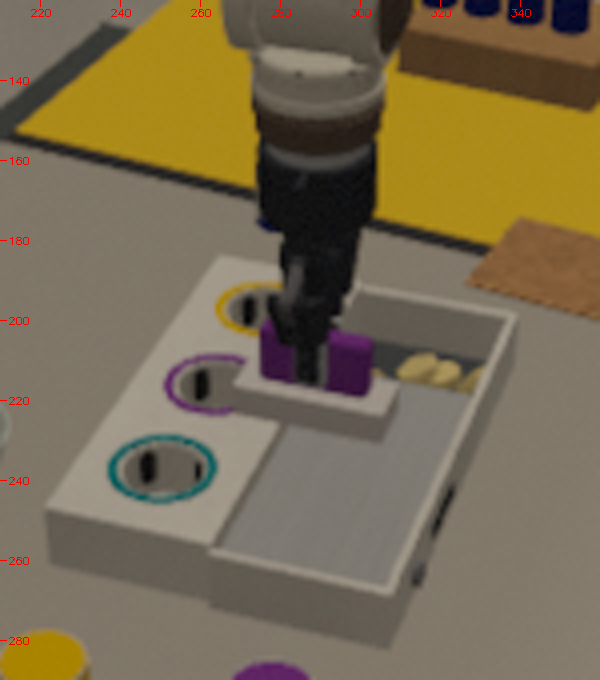

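```bash
python3 -m handwheel '[[1,-0.005,-0.035,0,-2],[1,-0.01,-0.08,0,-4],[1,-0.02,-0.125,0,-6],[1,-0.03,-0.17,0,-8],[1,-0.04,-0.21,0,-8.7]]'; python3 -m handwheel '[[1,-0.01,-0.045,0,0],[1,-0.014,-0.09,0,0],[1,-0.014,-0.135,0,0],[1,-0.014,-0.175,0,0],[1,-0.014,-0.188,0,0]]';python3 -m handwheel '[[1,0,0,-0.01,0],[1,0,0,-0.03,0],[1,0,0,-0.05,0],[1,0,0,-0.05,0]]';python3 - <<'E'
from h import *
crop(viewer.camera("top"),375,200,495,300,6,"k1.png")
crop(viewer.camera("side"),310,90,400,210,6,"k2.png")
E
```

```text
time: 10.85
ee_pos: [0.4616, -0.137, 0.1337]
tcp_rot: [-180.0, 0.0, 87.3]
wrist_force: [0.3, 0.4, -2.8]
opening: 0.0167
time: 11.35
ee_pos: [0.446, -0.3294, 0.1332]
tcp_rot: [-179.9, 0.1, 87.0]
wrist_force: [-0.2, 1.4, -2.5]
opening: 0.017
time: 11.75
ee_pos: [0.4442, -0.3275, 0.0796]
tcp_rot: [-179.7, -0.1, 87.0]
wrist_force: [0.2, 0.3, -1.8]
opening: 0.0174
```

View pics/k1.png

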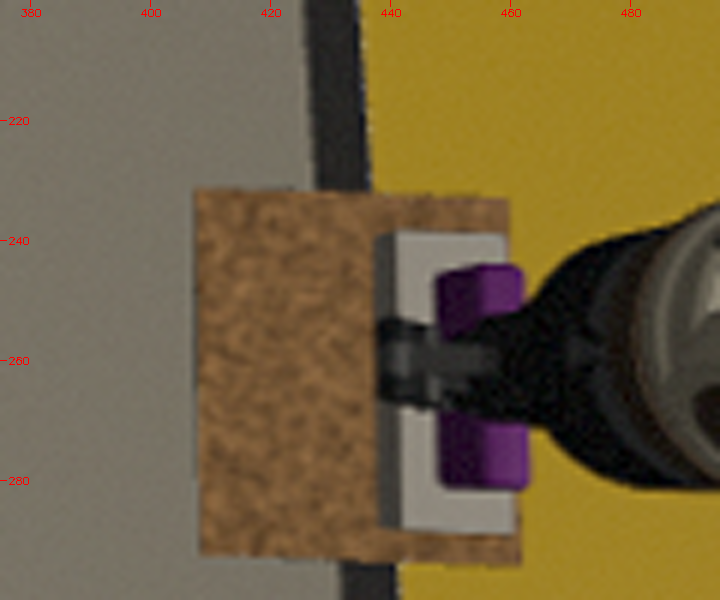

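View pics/k2.png

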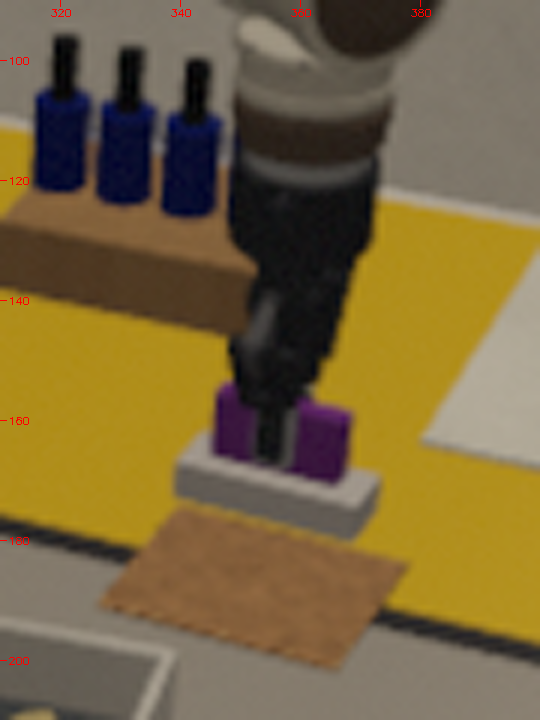

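```bash
python3 - <<'E'
from h import *
c=viewer.camera("top"); print(get_obs()['ee_pos'])
q=np.array([p2w(c,*x,.071)[:2] for x in [(441,238.7),(459.3,239.3),(460.8,289.2),(442,288)]]);print(q,q.mean(0))
E
```

```text
[ 0.44605428 -0.32894697  0.08380711]
[[ 0.49655624 -0.31337127]
 [ 0.49503521 -0.35199848]
 [ 0.39031359 -0.34707047]
 [ 0.3928935  -0.30827342]] [ 0.44369964 -0.33017841]
```

```bash
python3 -m handwheel '[[1,0.004,0.01,-0.01,0],[1,0.004,0.01,-0.025,0],[1,0.004,0.01,-0.04,0],[1,0.004,0.01,-0.042,0],[1,0.004,0.01,-0.042,0]]'; python3 -m handwheel '[[1,0,0,0,0],[1,0,0,-0.002,0],[1,0,0,-0.002,0]]'
```

```text
time: 12.4
ee_pos: [0.4495, -0.3186, 0.0408]
tcp_rot: [-179.9, 0.0, 87.0]
wrist_force: [-0.1, 0.0, -1.3]
opening: 0.0168
time: 12.7
ee_pos: [0.4496, -0.3188, 0.0389]
tcp_rot: [-179.9, 0.0, 87.0]
wrist_force: [-0.2, -0.1, -2.4]
opening: 0.017
```

```bash
python3 -m handwheel '[[1,0,0,-0.002,0],[1,0,0,-0.002,0]]';python3 -m handwheel '[[1,0,0,-0.002,0],[1,0,0,-0.002,0]]'
```

```text
time: 12.9
ee_pos: [0.4495, -0.3188, 0.0368]
tcp_rot: [-179.9, 0.0, 87.0]
wrist_force: [-0.3, 0.1, -2.0]
opening: 0.0168
time: 13.1
ee_pos: [0.4497, -0.3189, 0.035]
tcp_rot: [-179.9, 0.1, 87.0]
wrist_force: [0.2, 0.0, -0.5]
opening: 0.0167
```

```bash
python3 -m handwheel '[[1,0,0,-0.001,0],[1,0,0,-0.001,0]]';python3 -m handwheel '[[0,0,0,0,0],[0,0,0,0,0],[0,0,0,0,0],[0,0,0,0,0],[0,0,0,0,0]]';python3 -m handwheel '[[0,0,0,0.04,0],[0,0,0,0.08,0],[0,0,0,0.12,0],[0,0,0,0.15,0],[0,0,0,0.15,0]]'; python3 - <<'E'
from h import *
crop(viewer.camera("top"),375,200,495,300,6,"l1.png")
crop(viewer.camera("side"),310,90,400,210,6,"l2.png")
E
```

```text
time: 13.3
ee_pos: [0.4498, -0.3189, 0.035]
tcp_rot: [-179.9, 0.1, 87.0]
wrist_force: [-3.2, 2.8, 6.8]
opening: 0.0169
time: 13.8
ee_pos: [0.4497, -0.3189, 0.0348]
tcp_rot: [-179.9, 0.1, 87.0]
wrist_force: [0.5, -0.7, 0.7]
opening: 0.0852
time: 14.3
ee_pos: [0.4511, -0.3199, 0.1896]
tcp_rot: [179.7, 0.3, 87.0]
wrist_force: [0.1, -1.0, -0.6]
opening: 0.0852
```

View pics/l1.png

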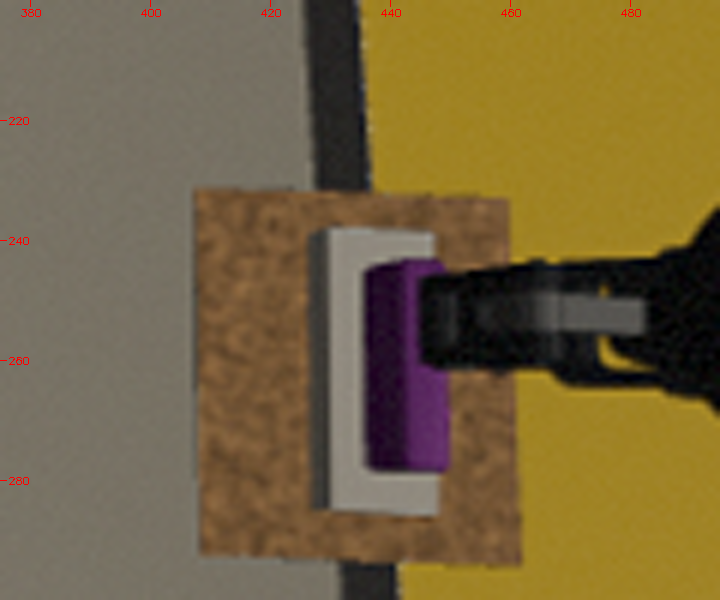

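View pics/l2.png

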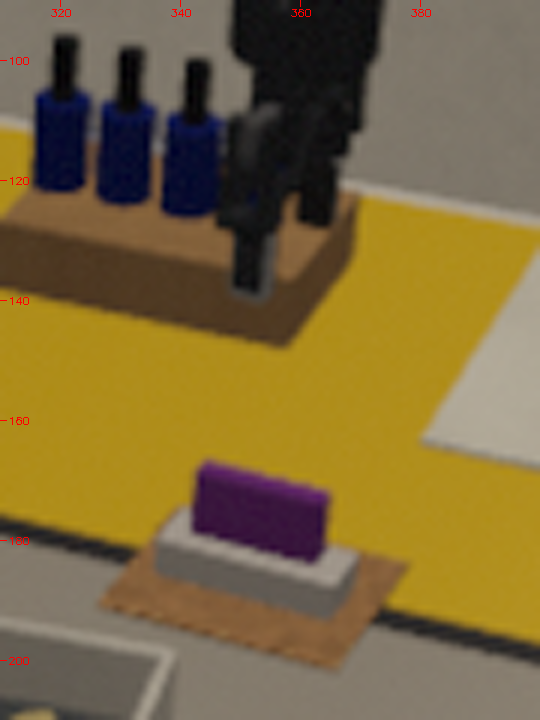

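```bash
python3 - <<'E'
from h import *
s=viewer.camera("side"); c=viewer.camera("top")
for n,p in dict(T=(.599,.1172,.052),P=(.6107,.013,.052),Y=(.6217,-.0924,.052),cy=(.5526,.3494,.09),cp=(.4199,.3145,.09)).items(): print(n,w2p(s,p))
crop(s,205,170,325,270,6,"n1.png")
crop(s,190,260,310,340,6,"n2.png")
crop(c,110,190,210,300,6,"n3.png")
E
```

```text
T [250.48551832 235.23230926]
P [263.76848489 214.24255435]
Y [276.05289345 195.27915242]
cy [220.68895113 282.94717706]
cp [277.99017705 290.45988002]
```

View pics/n1.png

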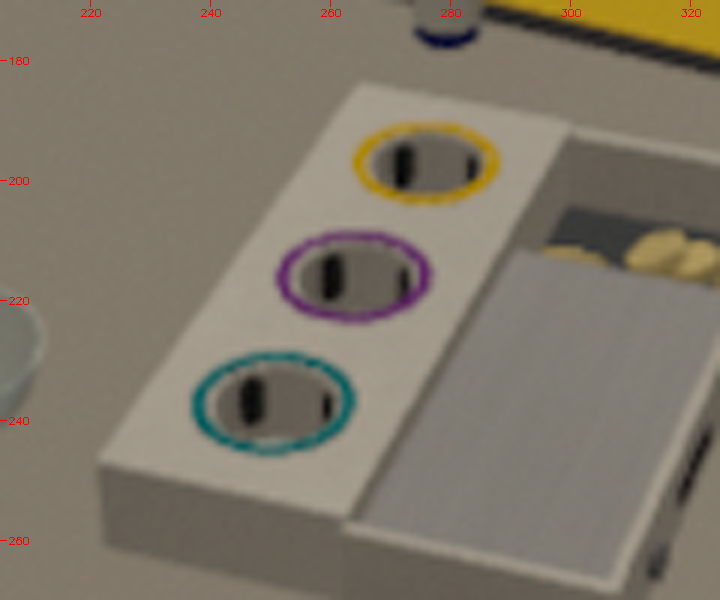

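View pics/n2.png

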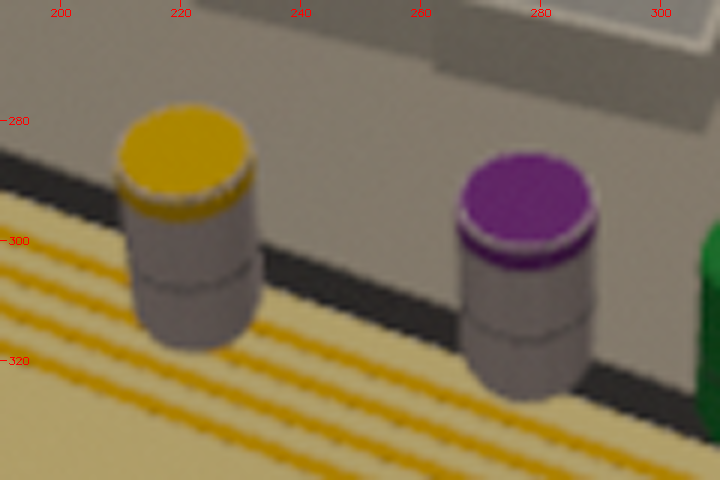

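View pics/n3.png

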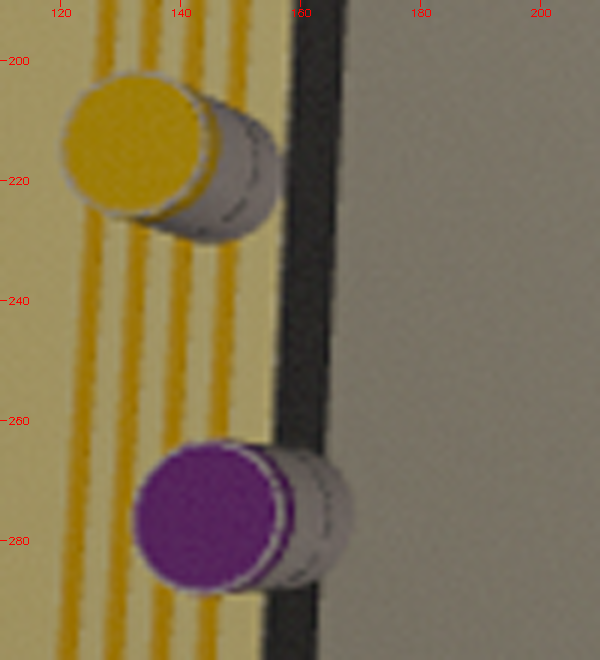

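```bash
python3 -m handwheel '[[0,0,0.035,0,5],[0,0,0.08,0,10],[0,0,0.125,0,15],[0,0,0.17,0,20],[0,0,0.215,0,25]]'; python3 -m handwheel '[[0,0,0.045,0,5],[0,0,0.09,0,10],[0,0,0.135,0,15],[0,0,0.18,0,18],[0,0,0.225,0,18]]';python3 -m handwheel '[[0,0,0.045,0,0],[0,0,0.09,0,0],[0,-0.01,0.135,0,0],[0,-0.02,0.165,0,0],[0,-0.02,0.165,0,0]]'
```

```text
time: 15.0
ee_pos: [0.4485, -0.1019, 0.182]
tcp_rot: [-179.7, -0.1, 112.2]
wrist_force: [0.6, 0.5, -0.1]
opening: 0.0857
time: 15.5
ee_pos: [0.4476, 0.1248, 0.1808]
tcp_rot: [-179.6, -0.1, 130.3]
wrist_force: [0.3, -0.2, -0.1]
opening: 0.0855
time: 16.0
ee_pos: [0.4258, 0.2925, 0.1788]
tcp_rot: [-179.5, -0.1, 130.5]
wrist_force: [0.6, -1.4, 0.5]
opening: 0.0854
```

```bash
python3 -m handwheel '[[0,-0.006,0.022,0,0],[0,-0.006,0.022,0,0],[0,-0.006,0.022,0,0]]'; python3 - <<'E'
from h import *
print(get_obs()['ee_pos'])
c=viewer.camera("top");crop(c,90,190,210,340,4,"o1.png")
crop(viewer.camera("side"),190,200,340,350,4,"o2.png")
E
```

```text
time: 16.3
ee_pos: [0.4195, 0.3139, 0.1777]
tcp_rot: [-179.4, -0.1, 130.6]
wrist_force: [0.7, 0.2, 0.1]
opening: 0.0852
[0.41952609 0.31393466 0.17770637]
```

View pics/o1.png

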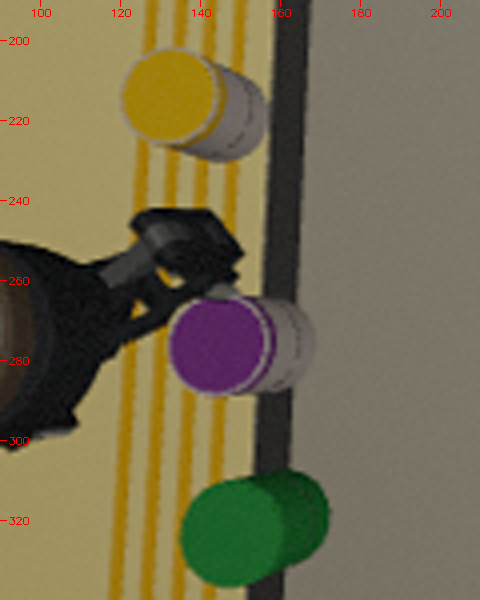

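View pics/o2.png

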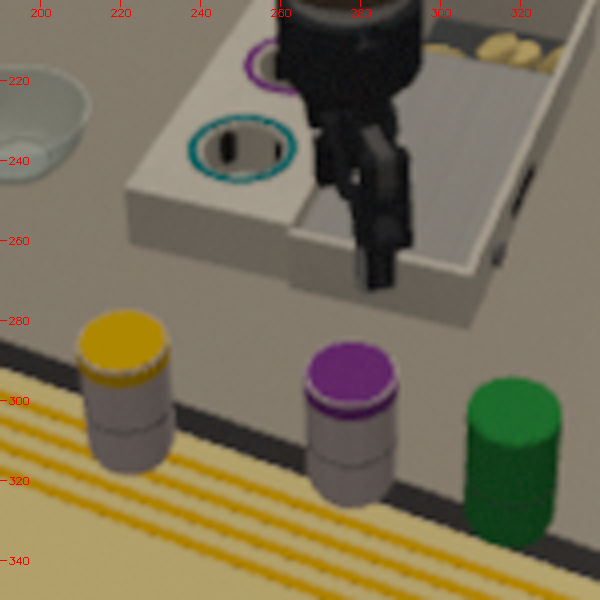

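```bash
python3 -m handwheel '[[0,0,0.001,-0.03,0],[0,0,0.001,-0.07,0],[0,0,0.001,-0.11,0],[0,0,0.001,-0.13,0],[0,0,0.001,-0.13,0]]' 30; python3 -m handwheel '[[0.6,0,0,0,0],[0.6,0,0,0,0],[0.6,0,0,0,0],[0.6,0,0,0,0],[0.6,0,0,0,0]]' 30
```

```text
time: 16.9
ee_pos: [0.4186, 0.3125, 0.0452]
tcp_rot: [-179.1, -0.2, 130.4]
wrist_force: [-0.0, 0.8, 0.5]
opening: 0.0855
time: 17.4
ee_pos: [0.4195, 0.3129, 0.0468]
tcp_rot: [-179.3, -0.1, 130.4]
wrist_force: [-0.3, -0.6, 7.2]
opening: 0.0533
```

Centred along one jaw axis; now open, turn 90°, and close on the other axis.

```bash
python3 -m handwheel '[[0,0,0,0,0],[0,0,0,0,0],[0,0,0,0,0]]' 30; python3 -m handwheel '[[0,0,0,0,-8.5],[0,0,0,0,-17],[0,0,0,0,-25.5],[0,0,0,0,-34],[0,0,0,0,-42.5]]'; python3 -m handwheel '[[0,0,0,0,-8.5],[0,0,0,0,-17],[0,0,0,0,-25.5],[0,0,0,0,-34],[0,0,0,0,-42.5]]';  python3 -m handwheel '[[0.6,0,0,0,-4],[0.6,0,0,0,-4],[0.6,0,0,0,-4],[0.6,0,0,0,-4],[0.6,0,0,0,-4]]' 30;python3 -m handwheel '[[1,0,0,0,0],[1,0,0,0,0],[1,0,0,0,0]]' 80
```

```text
time: 17.7
ee_pos: [0.4195, 0.3129, 0.0469]
tcp_rot: [-179.3, -0.1, 130.4]
wrist_force: [0.8, 1.0, 0.0]
opening: 0.0856
time: 18.2
ee_pos: [0.4194, 0.3129, 0.0467]
tcp_rot: [-179.3, -0.1, 87.6]
wrist_force: [-0.7, 0.3, 0.6]
opening: 0.0855
time: 18.7
ee_pos: [0.4193, 0.3129, 0.0466]
tcp_rot: [-179.3, -0.1, 44.7]
wrist_force: [0.4, 0.2, -0.1]
opening: 0.0852
time: 19.2
ee_pos: [0.4194, 0.313, 0.0467]
tcp_rot: [-179.3, -0.1, 40.8]
wrist_force: [1.3, 0.5, 1.5]
opening: 0.0538
time: 19.5
ee_pos: [0.4195, 0.313, 0.0469]
tcp_rot: [-179.3, -0.1, 40.8]
wrist_force: [1.1, 0.7, 4.2]
opening: 0.0533
```

```bash
python3 -m handwheel '[[1,0,0,0.03,0],[1,0,0,0.06,0],[1,0,0,0.09,0],[1,0,0,0.11,0],[1,0,0,0.11,0]]' 100; python3 - <<'E'
from h import *
c=viewer.camera("top");crop(c,60,190,210,340,4,"q1.png")
crop(viewer.camera("side"),190,200,340,350,4,"q2.png")
E
```

```text
time: 20.0
ee_pos: [0.4202, 0.3136, 0.1591]
tcp_rot: [-179.3, -0.3, 40.8]
wrist_force: [0.2, 0.4, -1.7]
opening: 0.052
```

View pics/q1.png

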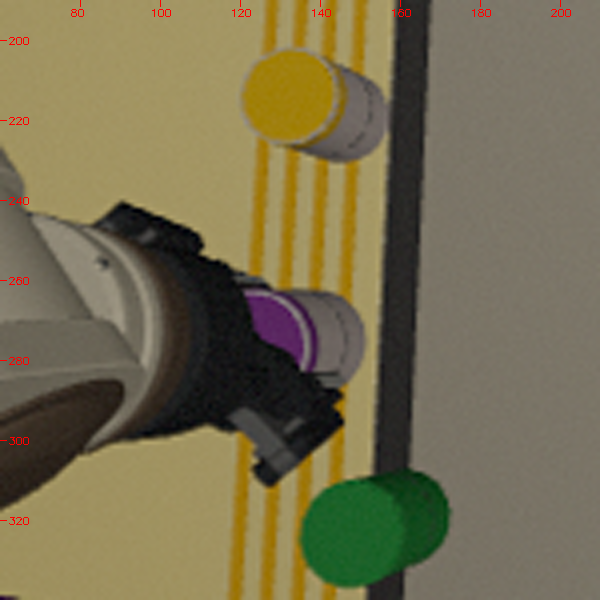

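View pics/q2.png

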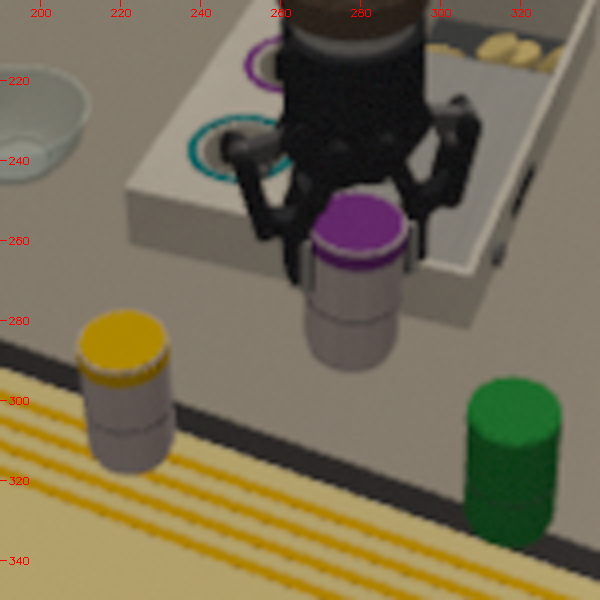

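```bash
python3 - <<'E'
from h import *
s=viewer.camera("side"); c=viewer.camera("top");e=get_obs()['ee_pos'];print(e)
p=np.array([e[0],e[1],e[2]+.043]);print(w2p(s,p),w2p(c,p))
t=np.arange(0,2*np.pi,.05)
im=c["color"].copy();im=cv2.resize(im,None,fx=4,fy=4,interpolation=cv2.INTER_CUBIC)
for k in t:
    for cam,dst in((c,im),):
        u=w2p(cam,p+.027*np.array([np.cos(k),np.sin(k),0]));cv2.circle(dst,tuple(np.int32(u*4+1.5)),0,(0,0,255),1)
i2=cv2.resize(s["color"],None,fx=4,fy=4,interpolation=cv2.INTER_CUBIC)
for k in t:
    u=w2p(s,p+.027*np.array([np.cos(k),np.sin(k),0]));cv2.circle(i2,tuple(np.int32(u*4+1.5)),0,(0,0,255),1)
cv2.imwrite("pics/r1.png",np.hstack([cv2.resize(im[240*4:310*4,90*4:170*4],(400,350)),cv2.resize(i2[230*4:300*4,240*4:320*4],(400,350))]))
E
```

```text
[0.4188654  0.31257986 0.15493958]
[278.48910199 254.34040981] [123.630629   276.38223725]
```

View pics/r1.png

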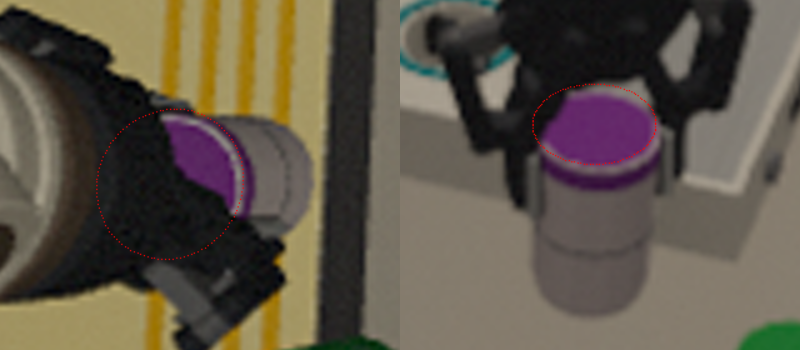

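```bash
python3 -m handwheel '[[1,0.02,-0.03,0,4],[1,0.045,-0.065,0,8],[1,0.07,-0.1,0,12],[1,0.095,-0.135,0,16],[1,0.12,-0.17,0,20]]'; python3 -m handwheel '[[1,0.02,-0.035,0,0],[1,0.045,-0.07,0,0],[1,0.063,-0.105,0,0],[1,0.07,-0.12,0,0],[1,0.07,-0.12,0,0]]'; python3 -m handwheel '[[1,0,0,0,0],[1,0,0,0,0]]'
```

```text
time: 20.7
ee_pos: [0.539, 0.1409, 0.1533]
tcp_rot: [-179.2, 0.1, 61.0]
wrist_force: [0.4, 0.6, -1.7]
opening: 0.0525
time: 21.2
ee_pos: [0.609, 0.0189, 0.1512]
tcp_rot: [-179.0, 0.2, 60.8]
wrist_force: [0.2, -0.6, -2.2]
opening: 0.052
time: 21.4
ee_pos: [0.6083, 0.0198, 0.1505]
tcp_rot: [-179.0, 0.2, 60.9]
wrist_force: [-0.5, 1.4, -1.7]
opening: 0.0521
```

```bash
python3 -m handwheel '[[1,0.003,-0.005,-0.01,0],[1,0.003,-0.005,-0.03,0],[1,0.003,-0.005,-0.044,0],[1,0.003,-0.005,-0.044,0],[1,0.003,-0.005,-0.044,0]]'; python3 - <<'E'
from h import *
print(get_obs()['ee_pos'])
c=viewer.camera("top");crop(c,240,140,360,240,4,"s1.png")
crop(viewer.camera("side"),210,140,330,260,5,"s2.png")
E
```

```text
time: 21.9
ee_pos: [0.611, 0.0151, 0.1064]
tcp_rot: [-178.9, 0.3, 60.9]
wrist_force: [1.1, -0.4, -1.4]
opening: 0.0526
[0.61103013 0.01507329 0.10639389]
```

View pics/s2.png

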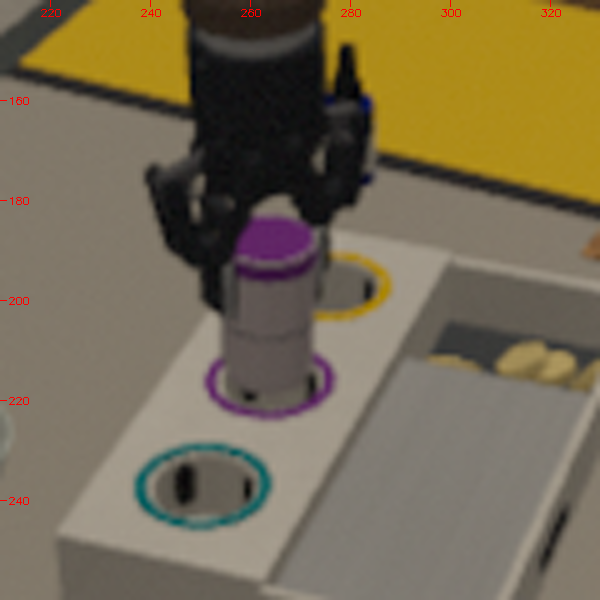

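View pics/s1.png

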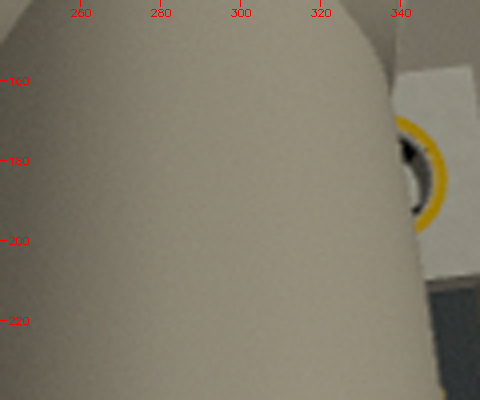

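```bash
python3 -m handwheel '[[1,0,0,-0.004,0],[1,0,0,-0.008,0],[1,0,0,-0.008,0]]'; python3 -m handwheel '[[1,0,0,-0.002,0],[1,0,0,-0.004,0],[1,0,0,-0.004,0]]'
```

```text
time: 22.3
ee_pos: [0.6114, 0.0149, 0.0989]
tcp_rot: [-179.0, 0.2, 60.9]
wrist_force: [-0.2, 0.2, -2.4]
opening: 0.0522
time: 22.6
ee_pos: [0.6113, 0.0149, 0.0945]
tcp_rot: [-179.0, 0.2, 60.9]
wrist_force: [1.4, -0.5, -2.3]
opening: 0.0521
```

```bash
python3 -m handwheel '[[1,0,0,-0.002,0],[1,0,0,-0.003,0],[1,0,0,-0.003,0]]'; python3 -m handwheel '[[1,0,0,-0.0004,8.5],[1,0,0,-0.0008,17],[1,0,0,-0.0012,25.5],[1,0,0,-0.0016,34],[1,0,0,-0.002,42.5]]'
```

```text
time: 22.9
ee_pos: [0.6114, 0.0145, 0.0916]
tcp_rot: [-179.0, 0.3, 60.9]
wrist_force: [0.5, -3.7, -0.7]
opening: 0.0521
time: 23.4
ee_pos: [0.6123, 0.0149, 0.0901]
tcp_rot: [-179.1, 0.2, 103.7]
wrist_force: [3.4, 0.5, -0.7]
opening: 0.0527
```

```bash
python3 - <<'E'
from h import *
o=get_obs();print(o['torque'],o['ee_pos'],o['q'],o['wrist_force'])
crop(viewer.camera("side"),210,140,330,260,5,"t2.png")
E
```

```text
[ 0.30010167 -0.9621644  -0.08416737] [0.61231561 0.01493951 0.0900975 ] [  1.59521493  13.86765668   4.53530846  81.46616724  -0.42459936
 -12.135914  ] [ 3.39808945  0.5298122  -0.7475725 ]
```

View pics/t2.png

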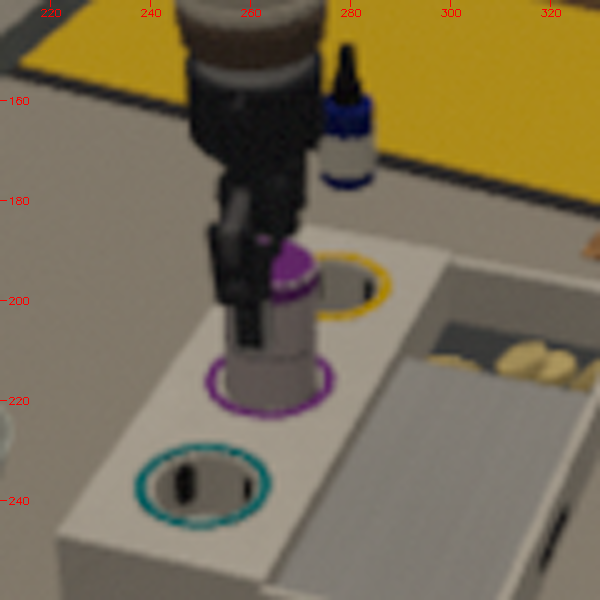

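```bash
python3 -m handwheel '[[1,0.001,0,-0.0004,-8.5],[1,0.001,0,-0.0008,-17],[1,0.001,0,-0.0012,-25.5],[1,0.001,0,-0.0016,-34],[1,0.001,0,-0.002,-42.5]]' 110; python3 -m handwheel '[[1,0,0,-0.0004,8.5],[1,0,0,-0.0008,17],[1,0,0,-0.0012,25.5],[1,0,0,-0.0016,34],[1,0,0,-0.002,42.5]]'
```

```text
time: 23.95
ee_pos: [0.6121, 0.0135, 0.088]
tcp_rot: [-179.1, 0.5, 61.2]
wrist_force: [-5.7, -8.2, 3.0]
opening: 0.0522
time: 24.45
ee_pos: [0.6132, 0.0138, 0.0866]
tcp_rot: [-179.2, 0.5, 103.9]
wrist_force: [0.9, -0.5, -1.2]
opening: 0.0524
```

```bash
python3 -m handwheel '[[1,0,0,-0.0004,-8.5],[1,0,0,-0.0009,-17],[1,0,0,-0.0013,-25.5],[1,0,0,-0.0017,-34],[1,0,0,-0.002,-42.5]]' 110; python3 -m handwheel '[[1,0,0,-0.0004,8.5],[1,0,0,-0.0009,17],[1,0,0,-0.0013,25.5],[1,0,0,-0.0017,34],[1,0,0,-0.002,42.5]]'
```

```text
time: 24.95
ee_pos: [0.6121, 0.0127, 0.0846]
tcp_rot: [-179.2, 0.6, 60.8]
wrist_force: [-1.4, -4.0, 1.6]
opening: 0.0523
time: 25.45
ee_pos: [0.6135, 0.0131, 0.0836]
tcp_rot: [-179.4, 0.6, 103.4]
wrist_force: [2.9, 1.8, 0.8]
opening: 0.0521
```

```bash
python3 -m handwheel '[[1,0,0,-0.0004,-8.5],[1,0,0,-0.0009,-17],[1,0,0,-0.0014,-25.5],[1,0,0,-0.0018,-34],[1,0,0,-0.0022,-42.5]]' 110; python3 -m handwheel '[[1,0,0,-0.0005,8.5],[1,0,0,-0.001,17],[1,0,0,-0.0015,25.5],[1,0,0,-0.002,34],[1,0,0,-0.0025,42.5]]'; python3 -m handwheel '[[1,0,0,-0.0004,-8.5],[1,0,0,-0.0009,-17],[1,0,0,-0.0014,-25.5],[1,0,0,-0.0018,-34],[1,0,0,-0.0022,-42.5]]' ; python3 -m handwheel '[[1,0,0,-0.0005,8.5],[1,0,0,-0.001,17],[1,0,0,-0.0015,25.5],[1,0,0,-0.002,34],[1,0,0,-0.0025,42.5]]'
```

```text
time: 25.95
ee_pos: [0.6125, 0.0129, 0.0816]
tcp_rot: [-179.3, 0.7, 60.4]
wrist_force: [-2.2, 3.0, 1.3]
opening: 0.0522
time: 26.45
ee_pos: [0.613, 0.0142, 0.0798]
tcp_rot: [-179.4, 0.6, 103.1]
wrist_force: [1.9, 3.1, 2.3]
opening: 0.0521
time: 26.95
ee_pos: [0.6122, 0.0134, 0.0778]
tcp_rot: [-179.4, 0.7, 60.1]
wrist_force: [-2.6, -6.5, 3.3]
opening: 0.0522
time: 27.45
ee_pos: [0.6142, 0.0144, 0.0768]
tcp_rot: [-179.7, 0.6, 102.7]
wrist_force: [8.7, 2.9, 4.4]
opening: 0.0523
```

```bash
python3 - <<'E'
from h import *
o=get_obs();print(o['torque'],o['ee_pos'],o['wrist_force'])
crop(viewer.camera("side"),210,140,330,260,5,"u2.png")
E
```

```text
[ 0.93572026 -1.96022172 -0.46121387] [0.6141597  0.01438586 0.07677856] [8.74235764 2.86623887 4.36594702]
```

View pics/u2.png

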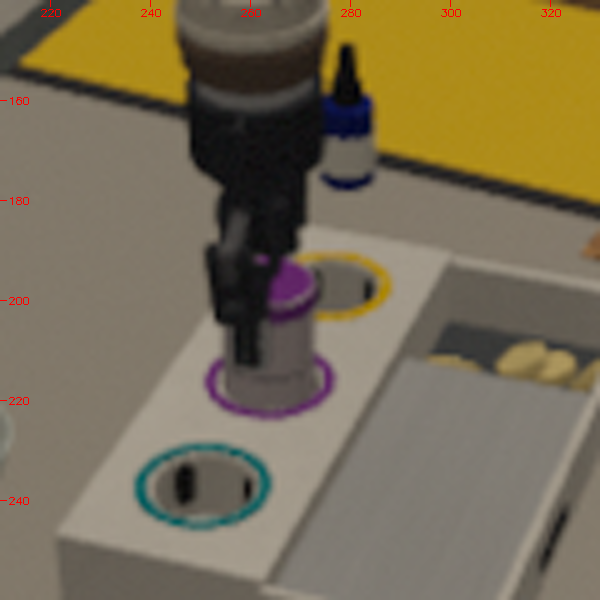

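```bash
python3 -m handwheel '[[1,0,0,-0.0004,-8.5],[1,0,0,-0.0009,-17],[1,0,0,-0.0014,-25.5],[1,0,0,-0.0018,-34],[1,0,0,-0.0022,-42.5]]' 110; python3 -m handwheel '[[1,0,0,-0.0005,8.5],[1,0,0,-0.001,17],[1,0,0,-0.0015,25.5],[1,0,0,-0.002,34],[1,0,0,-0.0025,42.5]]'; python3 -m handwheel '[[1,0,0,-0.0004,-8.5],[1,0,0,-0.0009,-17],[1,0,0,-0.0014,-25.5],[1,0,0,-0.0018,-34],[1,0,0,-0.0022,-42.5]]' ; python3 -m handwheel '[[1,0,0,-0.0005,8.5],[1,0,0,-0.001,17],[1,0,0,-0.0015,25.5],[1,0,0,-0.002,34],[1,0,0,-0.0025,42.5]]'
```

```text
time: 28.0
ee_pos: [0.6121, 0.013, 0.075]
tcp_rot: [-179.6, 0.9, 60.3]
wrist_force: [-7.3, -6.6, 6.8]
opening: 0.0522
time: 28.5
ee_pos: [0.6129, 0.0145, 0.0733]
tcp_rot: [-179.7, 0.7, 103.0]
wrist_force: [2.3, 6.3, 1.8]
opening: 0.0527
time: 29.0
ee_pos: [0.6121, 0.0134, 0.0713]
tcp_rot: [-179.7, 0.9, 59.9]
wrist_force: [-1.9, -4.9, 5.2]
opening: 0.0522
time: 29.5
ee_pos: [0.613, 0.0146, 0.0699]
tcp_rot: [-179.9, 0.8, 102.6]
wrist_force: [2.4, 4.1, 3.5]
opening: 0.0527
```

```bash
python3 -m handwheel '[[1,0,0,-0.0004,-8.5],[1,0,0,-0.0009,-17],[1,0,0,-0.0014,-25.5],[1,0,0,-0.0018,-34],[1,0,0,-0.0022,-42.5]]' 110; python3 -m handwheel '[[1,0,0,-0.0005,8.5],[1,0,0,-0.001,17],[1,0,0,-0.0015,25.5],[1,0,0,-0.002,34],[1,0,0,-0.0025,42.5]]'; python3 -m handwheel '[[1,0,0,-0.0004,-8.5],[1,0,0,-0.0009,-17],[1,0,0,-0.0014,-25.5],[1,0,0,-0.0018,-34],[1,0,0,-0.0022,-42.5]]' ; python3 -m handwheel '[[1,0,0,-0.0005,8.5],[1,0,0,-0.001,17],[1,0,0,-0.0015,25.5],[1,0,0,-0.002,34],[1,0,0,-0.0025,42.5]]'
```

```text
time: 30.0
ee_pos: [0.6124, 0.0134, 0.0683]
tcp_rot: [-179.9, 0.9, 59.6]
wrist_force: [1.8, -6.7, 5.2]
opening: 0.0522
time: 30.5
ee_pos: [0.6135, 0.0142, 0.0669]
tcp_rot: [179.9, 0.9, 102.2]
wrist_force: [2.7, 6.5, 2.5]
opening: 0.0523
time: 31.0
ee_pos: [0.6123, 0.0133, 0.0648]
tcp_rot: [180.0, 1.0, 59.2]
wrist_force: [-5.5, -6.3, 3.2]
opening: 0.0522
time: 31.5
ee_pos: [0.6131, 0.0137, 0.0631]
tcp_rot: [179.8, 1.0, 101.8]
wrist_force: [2.1, 2.8, 3.3]
opening: 0.0522
```

```bash
python3 -m handwheel '[[1,0,0,-0.0004,-8.5],[1,0,0,-0.0009,-17],[1,0,0,-0.0014,-25.5],[1,0,0,-0.0018,-34],[1,0,0,-0.0022,-42.5]]' 110; python3 -m handwheel '[[1,0,0,-0.0005,8.5],[1,0,0,-0.001,17],[1,0,0,-0.0015,25.5],[1,0,0,-0.002,34],[1,0,0,-0.0025,42.5]]'; python3 -m handwheel '[[1,0,0,-0.0004,-8.5],[1,0,0,-0.0009,-17],[1,0,0,-0.0014,-25.5],[1,0,0,-0.0018,-34],[1,0,0,-0.002,-42.5]]';python3 - <<'E'
from h import *
crop(viewer.camera("side"),210,140,330,260,5,"v2.png")
E
```

```text
time: 32.0
ee_pos: [0.6126, 0.0133, 0.0615]
tcp_rot: [179.8, 1.0, 58.8]
wrist_force: [-4.5, -2.5, 4.4]
opening: 0.0522
time: 32.5
ee_pos: [0.6134, 0.0135, 0.0602]
tcp_rot: [179.7, 1.0, 101.4]
wrist_force: [2.5, 1.7, 5.7]
opening: 0.0525
time: 33.0
ee_pos: [0.6124, 0.0133, 0.0587]
tcp_rot: [179.8, 1.1, 58.4]
wrist_force: [-3.5, -3.3, 3.0]
opening: 0.0525
```

View pics/v2.png

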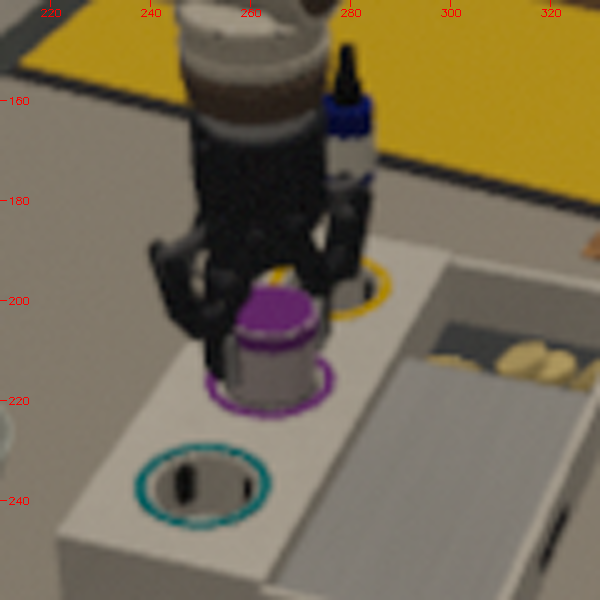

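```bash
python3 -m handwheel '[[1,0,0,-0.0005,8.5],[1,0,0,-0.001,17],[1,0,0,-0.0015,25.5],[1,0,0,-0.0018,34],[1,0,0,-0.002,42.5]]'; python3 -m handwheel '[[1,0,0,-0.0004,-8.5],[1,0,0,-0.0009,-17],[1,0,0,-0.0014,-25.5],[1,0,0,-0.0018,-34],[1,0,0,-0.002,-42.5]]'
```

```text
time: 33.55
ee_pos: [0.6132, 0.0135, 0.0573]
tcp_rot: [179.6, 1.1, 100.4]
wrist_force: [0.6, 2.6, 2.6]
opening: 0.0519
time: 34.05
ee_pos: [0.6121, 0.0133, 0.0555]
tcp_rot: [179.7, 1.2, 57.4]
wrist_force: [-7.1, -2.6, 4.6]
opening: 0.0522
```

```bash
python3 -m handwheel '[[1,0,0,-0.0004,8.5],[1,0,0,-0.0008,17],[1,0,0,-0.0012,25.5],[1,0,0,-0.0015,34],[1,0,0,-0.0018,42.5]]'
```

```text
time: 34.55
ee_pos: [0.6129, 0.0139, 0.0548]
tcp_rot: [179.6, 1.1, 100.0]
wrist_force: [-0.5, 5.6, 4.5]
opening: 0.0519
```

```bash
python3 -m handwheel '[[1,0,0,-0.0004,-8.5],[1,0,0,-0.0008,-17],[1,0,0,-0.0012,-25.5],[1,0,0,-0.0015,-34],[1,0,0,-0.0018,-42.5]]'
```

```text
time: 35.05
ee_pos: [0.6126, 0.0133, 0.0547]
tcp_rot: [179.5, 1.2, 57.0]
wrist_force: [-8.4, -4.1, 14.5]
opening: 0.0521
```

```bash
python3 -m handwheel '[[0,0,0,0.0003,0],[0,0,0,0.0003,0],[0,0,0,0.0003,0],[0,0,0,0.0003,0],[0,0,0,0.0003,0]]' 30; python3 -m handwheel '[[0,0,0,0.03,0],[0,0,0,0.07,0],[0,0,0,0.11,0],[0,0,0,0.13,0],[0,0,0,0.13,0]]'; python3 - <<'E'
from h import *
crop(viewer.camera("side"),210,140,330,260,5,"w2.png")
s=viewer.camera("side")
for z in(.098,.101,.105): print(z,w2p(s,(.6127,.0136,z)))
E
```

```text
time: 35.55
ee_pos: [0.6125, 0.0133, 0.0548]
tcp_rot: [179.5, 1.2, 57.0]
wrist_force: [-0.7, -0.6, -0.1]
opening: 0.0852
time: 36.05
ee_pos: [0.6138, 0.0134, 0.1886]
tcp_rot: [179.3, 1.0, 57.0]
wrist_force: [-0.4, -0.2, -1.1]
opening: 0.0855
0.098 [262.68797652 201.17966454]
0.101 [262.66284776 200.31486282]
0.105 [262.62924749 199.15851552]
```

View pics/w2.png

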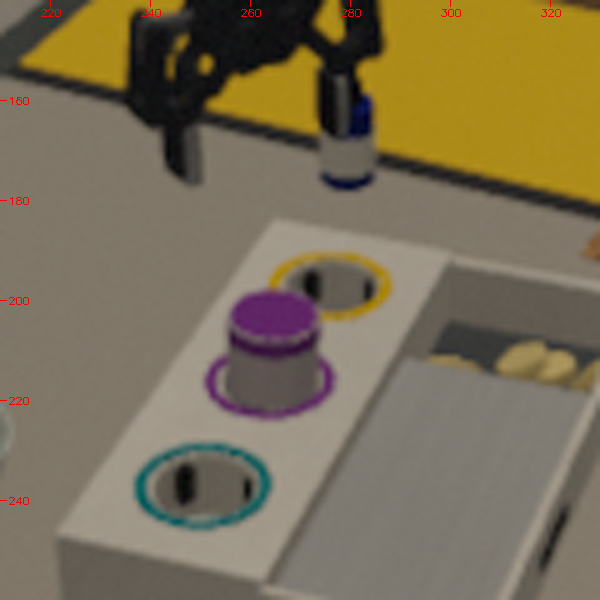

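```bash
python3 -m handwheel '[[0,0,0.03,0,0],[0,-0.01,0.07,0,0],[0,-0.02,0.115,0,0],[0,-0.03,0.16,0,0],[0,-0.04,0.205,0,0]]'; python3 -m handwheel '[[0,-0.006,0.04,0,0],[0,-0.013,0.08,0,0],[0,-0.02,0.12,0,0],[0,-0.02,0.132,0,0],[0,-0.02,0.132,0,0]]'; python3 -m handwheel '[[0,0,0,0,0],[0,0,0,0,0]]'
```

```text
time: 36.65
ee_pos: [0.5714, 0.2197, 0.1825]
tcp_rot: [179.6, 1.3, 57.0]
wrist_force: [0.3, 0.4, -0.2]
opening: 0.0851
time: 37.15
ee_pos: [0.5506, 0.353, 0.1803]
tcp_rot: [179.7, 1.5, 57.2]
wrist_force: [-0.6, -0.3, 0.3]
opening: 0.0854
time: 37.35
ee_pos: [0.5507, 0.3516, 0.1795]
tcp_rot: [179.7, 1.5, 57.1]
wrist_force: [0.1, -0.7, 0.2]
opening: 0.0854
```

```bash
python3 -m handwheel '[[0,0.003,-0.0015,-0.03,0],[0,0.003,-0.0015,-0.07,0],[0,0.003,-0.0015,-0.11,0],[0,0.003,-0.0015,-0.13,0],[0,0.003,-0.0015,-0.13,0]]' 30; python3 -m handwheel '[[0.6,0,0,-0.001,0],[0.6,0,0,-0.001,0],[0.6,0,0,-0.001,0],[0.6,0,0,-0.001,0],[0.6,0,0,-0.001,0]]' 30; python3 -m handwheel '[[0,0,0,0,0],[0,0,0,0,0],[0,0,0,0,0]]' 30
```

```text
time: 37.85
ee_pos: [0.5524, 0.3476, 0.0459]
tcp_rot: [179.8, 1.8, 57.0]
wrist_force: [0.3, -0.0, 0.2]
opening: 0.085
time: 38.35
ee_pos: [0.5534, 0.348, 0.0469]
tcp_rot: [179.7, 1.7, 57.0]
wrist_force: [1.2, -1.0, 5.8]
opening: 0.0537
time: 38.65
ee_pos: [0.5534, 0.348, 0.047]
tcp_rot: [179.7, 1.7, 57.0]
wrist_force: [0.3, 0.0, 0.5]
opening: 0.0856
```

```bash
python3 -m handwheel '[[0,0,0,0,8.5],[0,0,0,0,17],[0,0,0,0,25.5],[0,0,0,0,34],[0,0,0,0,42.5]]'; python3 -m handwheel '[[0,0,0,0,8.5],[0,0,0,0,17],[0,0,0,0,25.5],[0,0,0,0,34],[0,0,0,0,42.5]]';  python3 -m handwheel '[[0.6,0,0,0,5],[0.6,0,0,0,5],[0.6,0,0,0,5],[0.6,0,0,0,5],[0.6,0,0,0,5]]' 30;python3 -m handwheel '[[1,0,0,0,0],[1,0,0,0,0],[1,0,0,0,0]]' 100; python3 -m handwheel '[[1,0,0,0.03,0],[1,0,0,0.06,0],[1,0,0,0.09,0],[1,0,0,0.105,0],[1,0,0,0.105,0]]' 110
```

```text
time: 39.15
ee_pos: [0.5532, 0.348, 0.0468]
tcp_rot: [179.8, 1.7, 99.9]
wrist_force: [0.6, 0.9, 0.3]
opening: 0.0854
time: 39.65
ee_pos: [0.553, 0.348, 0.0465]
tcp_rot: [179.8, 1.7, 142.7]
wrist_force: [-0.4, -0.1, 0.3]
opening: 0.0851
time: 40.15
ee_pos: [0.5529, 0.3481, 0.0467]
tcp_rot: [179.8, 1.7, 147.6]
wrist_force: [-2.0, -0.0, 2.7]
opening: 0.0531
time: 40.45
ee_pos: [0.5532, 0.3482, 0.047]
tcp_rot: [179.7, 1.7, 147.6]
wrist_force: [-0.7, -0.5, 5.1]
opening: 0.0523
time: 40.95
ee_pos: [0.554, 0.3486, 0.1539]
tcp_rot: [179.6, 1.8, 147.6]
wrist_force: [-0.1, -0.2, -2.6]
opening: 0.0522
```

```bash
python3 -m handwheel '[[1,0.005,-0.03,0.02,-4],[1,0.01,-0.07,0.035,-8],[1,0.02,-0.115,0.035,-12],[1,0.03,-0.16,0.035,-16],[1,0.04,-0.2,0.035,-20]]'; python3 -m handwheel '[[1,0.006,-0.045,0,-5],[1,0.012,-0.09,0,-10],[1,0.018,-0.135,0,-15],[1,0.025,-0.18,0,-20],[1,0.03,-0.21,0,-24]]'; python3 -m handwheel '[[1,0,-0.02,0,0],[1,0,-0.03,0,0],[1,0,-0.03,0,0],[1,0,-0.03,0,0]]'
```

```text
time: 41.45
ee_pos: [0.5935, 0.1464, 0.1869]
tcp_rot: [179.7, 1.7, 127.4]
wrist_force: [0.2, -0.1, -1.5]
opening: 0.0521
time: 41.95
ee_pos: [0.623, -0.0665, 0.1845]
tcp_rot: [179.9, 1.7, 103.1]
wrist_force: [0.2, 0.7, -1.9]
opening: 0.0519
time: 42.35
ee_pos: [0.6227, -0.0958, 0.1837]
tcp_rot: [180.0, 1.7, 103.2]
wrist_force: [-0.5, 0.8, -2.7]
opening: 0.0526
```

```bash
python3 -m handwheel '[[1,0.001,0.0045,-0.02,0],[1,0.001,0.0045,-0.05,0],[1,0.001,0.0045,-0.077,0],[1,0.001,0.0045,-0.077,0],[1,0.001,0.0045,-0.077,0]]'; python3 - <<'E'
from h import *
print(get_obs()['ee_pos'])
crop(viewer.camera("side"),210,120,330,240,5,"x2.png")
E
```

```text
time: 42.85
ee_pos: [0.6237, -0.0901, 0.1072]
tcp_rot: [180.0, 1.7, 103.2]
wrist_force: [0.6, -0.0, -1.7]
opening: 0.0517
[ 0.62365009 -0.09014778  0.10720609]
```

View pics/x2.png

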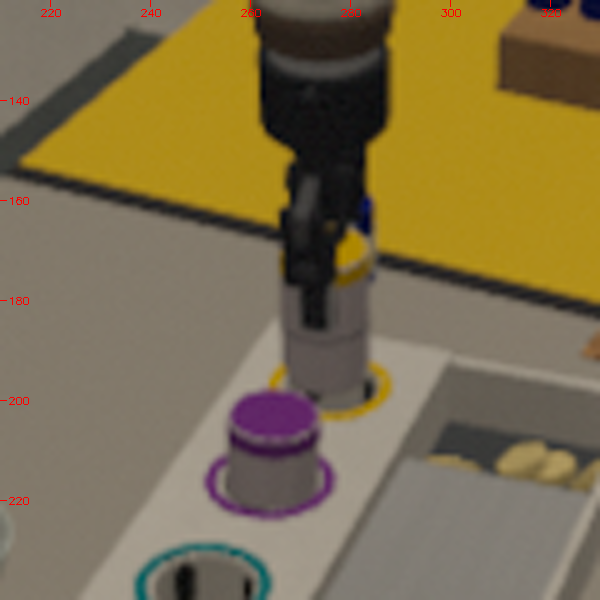

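```bash
python3 -m handwheel '[[1,0,-0.001,-0.004,0],[1,0,-0.001,-0.008,0],[1,0,-0.001,-0.009,0]]'; python3 -m handwheel '[[1,0,0,-0.002,0],[1,0,0,-0.004,0],[1,0,0,-0.004,0]]'; python3 -m handwheel '[[1,0,0,-0.002,0],[1,0,0,-0.003,0],[1,0,0,-0.003,0]]'
```

```text
time: 43.2
ee_pos: [0.6244, -0.0915, 0.0995]
tcp_rot: [179.8, 1.7, 103.2]
wrist_force: [-0.3, -0.2, -2.9]
opening: 0.0518
time: 43.5
ee_pos: [0.6243, -0.0915, 0.0951]
tcp_rot: [179.9, 1.7, 103.2]
wrist_force: [0.0, -0.5, -2.0]
opening: 0.0524
time: 43.8
ee_pos: [0.624, -0.0914, 0.0923]
tcp_rot: [179.9, 1.7, 103.2]
wrist_force: [-3.3, 1.2, -0.5]
opening: 0.0519
```

Entered freely; light wall contact. Begin twisting.

```bash
python3 -m handwheel '[[1,0,0,-0.0004,-8.5],[1,0,0,-0.0008,-17],[1,0,0,-0.0012,-25.5],[1,0,0,-0.0016,-34],[1,0,0,-0.002,-42.5]]' 110; python3 -m handwheel '[[1,0,0,-0.0004,8.5],[1,0,0,-0.0008,17],[1,0,0,-0.0012,25.5],[1,0,0,-0.0016,34],[1,0,0,-0.002,42.5]]'
```

```text
time: 44.3
ee_pos: [0.6235, -0.0898, 0.0903]
tcp_rot: [-180.0, 1.6, 60.4]
wrist_force: [-4.2, 8.5, 2.8]
opening: 0.0523
time: 44.8
ee_pos: [0.6229, -0.0901, 0.088]
tcp_rot: [-179.9, 1.6, 103.3]
wrist_force: [-4.5, -1.0, -0.6]
opening: 0.052
```

```bash
python3 -m handwheel '[[1,0,0,-0.0004,-8.5],[1,0,0,-0.0009,-17],[1,0,0,-0.0014,-25.5],[1,0,0,-0.0018,-34],[1,0,0,-0.0022,-42.5]]' 110; python3 -m handwheel '[[1,0,0,-0.0005,8.5],[1,0,0,-0.001,17],[1,0,0,-0.0015,25.5],[1,0,0,-0.002,34],[1,0,0,-0.0024,42.5]]'; python3 -m handwheel '[[1,0,0,-0.0004,-8.5],[1,0,0,-0.0009,-17],[1,0,0,-0.0014,-25.5],[1,0,0,-0.0018,-34],[1,0,0,-0.0022,-42.5]]' ; python3 -m handwheel '[[1,0,0,-0.0005,8.5],[1,0,0,-0.001,17],[1,0,0,-0.0015,25.5],[1,0,0,-0.002,34],[1,0,0,-0.0024,42.5]]'
```

```text
time: 45.3
ee_pos: [0.6222, -0.0892, 0.0858]
tcp_rot: [-179.8, 1.5, 60.5]
wrist_force: [-4.2, 6.8, 2.6]
opening: 0.0521
time: 45.8
ee_pos: [0.6219, -0.0898, 0.0835]
tcp_rot: [-179.7, 1.6, 103.3]
wrist_force: [-2.8, -2.3, 1.0]
opening: 0.0518
time: 46.3
ee_pos: [0.6222, -0.0893, 0.0816]
tcp_rot: [-179.7, 1.5, 60.5]
wrist_force: [0.5, 4.4, -1.2]
opening: 0.0524
time: 46.8
ee_pos: [0.6226, -0.09, 0.0794]
tcp_rot: [-179.8, 1.6, 103.3]
wrist_force: [-0.8, 1.4, -0.3]
opening: 0.0519
```

```bash
python3 -m handwheel '[[1,0,0,-0.0004,-8.5],[1,0,0,-0.0009,-17],[1,0,0,-0.0014,-25.5],[1,0,0,-0.0018,-34],[1,0,0,-0.0022,-42.5]]' 110; python3 -m handwheel '[[1,0,0,-0.0005,8.5],[1,0,0,-0.001,17],[1,0,0,-0.0015,25.5],[1,0,0,-0.002,34],[1,0,0,-0.0024,42.5]]'; python3 -m handwheel '[[1,0,0,-0.0004,-8.5],[1,0,0,-0.0009,-17],[1,0,0,-0.0014,-25.5],[1,0,0,-0.0018,-34],[1,0,0,-0.0022,-42.5]]' ; python3 -m handwheel '[[1,0,0,-0.0005,8.5],[1,0,0,-0.001,17],[1,0,0,-0.0015,25.5],[1,0,0,-0.002,34],[1,0,0,-0.0024,42.5]]'; python3 - <<'E'
from h import *
print(get_obs()['torque'])
crop(viewer.camera("side"),210,120,330,240,5,"y2.png")
E
```

```text
time: 47.3
ee_pos: [0.6223, -0.0892, 0.0781]
tcp_rot: [-179.7, 1.6, 60.5]
wrist_force: [-4.7, 4.5, 7.3]
opening: 0.0522
time: 47.8
ee_pos: [0.6224, -0.0903, 0.0773]
tcp_rot: [-179.8, 1.7, 103.3]
wrist_force: [-4.3, -1.8, 10.3]
opening: 0.052
time: 48.3
ee_pos: [0.6227, -0.0892, 0.0762]
tcp_rot: [-179.8, 1.6, 60.5]
wrist_force: [-2.9, 7.9, 6.0]
opening: 0.0518
time: 48.8
ee_pos: [0.6228, -0.0899, 0.0741]
tcp_rot: [-179.8, 1.6, 103.3]
wrist_force: [-0.7, -3.2, 0.4]
opening: 0.0517
[-0.55480951 -0.05553608 -0.62702815]
```

View pics/y2.png

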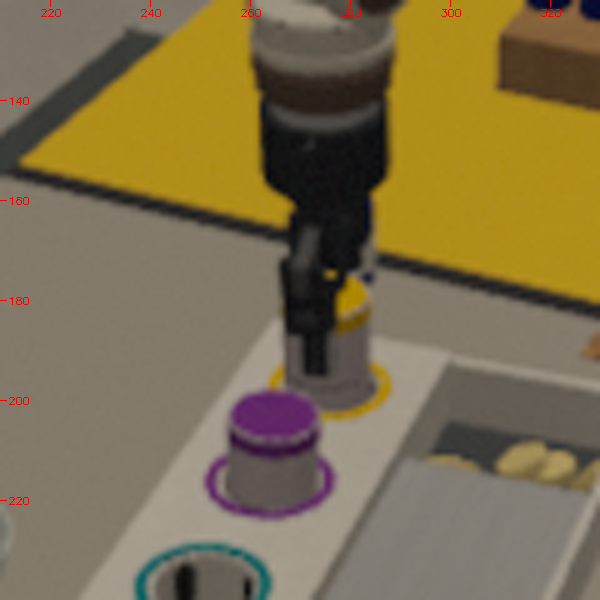

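```bash
python3 -m handwheel '[[1,0,0,-0.0004,-8.5],[1,0,0,-0.0009,-17],[1,0,0,-0.0014,-25.5],[1,0,0,-0.0018,-34],[1,0,0,-0.0022,-42.5]]' 110; python3 -m handwheel '[[1,0,0,-0.0005,8.5],[1,0,0,-0.001,17],[1,0,0,-0.0015,25.5],[1,0,0,-0.002,34],[1,0,0,-0.0024,42.5]]'; python3 -m handwheel '[[1,0,0,-0.0004,-8.5],[1,0,0,-0.0009,-17],[1,0,0,-0.0014,-25.5],[1,0,0,-0.0018,-34],[1,0,0,-0.0022,-42.5]]' ; python3 -m handwheel '[[1,0,0,-0.0005,8.5],[1,0,0,-0.001,17],[1,0,0,-0.0015,25.5],[1,0,0,-0.002,34],[1,0,0,-0.0024,42.5]]'
```

```text
time: 49.35
ee_pos: [0.6225, -0.0891, 0.072]
tcp_rot: [-179.7, 1.6, 60.9]
wrist_force: [-1.5, 4.1, 0.7]
opening: 0.0521
time: 49.85
ee_pos: [0.6228, -0.0898, 0.0702]
tcp_rot: [-179.8, 1.7, 103.5]
wrist_force: [0.3, -2.7, 2.3]
opening: 0.0518
time: 50.35
ee_pos: [0.6224, -0.0889, 0.0684]
tcp_rot: [-179.7, 1.6, 60.5]
wrist_force: [-5.1, 3.2, 4.1]
opening: 0.0516
time: 50.85
ee_pos: [0.6224, -0.0895, 0.0666]
tcp_rot: [-179.7, 1.7, 103.1]
wrist_force: [-3.3, -0.5, 3.4]
opening: 0.052
```

```bash
python3 -m handwheel '[[1,0,0,-0.0004,-8.5],[1,0,0,-0.0009,-17],[1,0,0,-0.0014,-25.5],[1,0,0,-0.0018,-34],[1,0,0,-0.0022,-42.5]]' 110; python3 -m handwheel '[[1,0,0,-0.0005,8.5],[1,0,0,-0.001,17],[1,0,0,-0.0015,25.5],[1,0,0,-0.002,34],[1,0,0,-0.0024,42.5]]'; python3 -m handwheel '[[1,0,0,-0.0004,-8.5],[1,0,0,-0.0009,-17],[1,0,0,-0.0014,-25.5],[1,0,0,-0.0018,-34],[1,0,0,-0.0022,-42.5]]'; python3 - <<'E'
from h import *
crop(viewer.camera("side"),210,120,330,240,5,"z2.png")
E
```

```text
time: 51.35
ee_pos: [0.6219, -0.0894, 0.0648]
tcp_rot: [-179.7, 1.7, 60.1]
wrist_force: [-7.4, -1.0, 4.3]
opening: 0.0518
time: 51.85
ee_pos: [0.6219, -0.0896, 0.0629]
tcp_rot: [-179.7, 1.7, 102.7]
wrist_force: [-1.0, -2.8, 2.2]
opening: 0.0517
time: 52.35
ee_pos: [0.622, -0.0891, 0.0615]
tcp_rot: [-179.7, 1.7, 59.8]
wrist_force: [-5.5, 3.7, 4.9]
opening: 0.0521
```

View pics/z2.png

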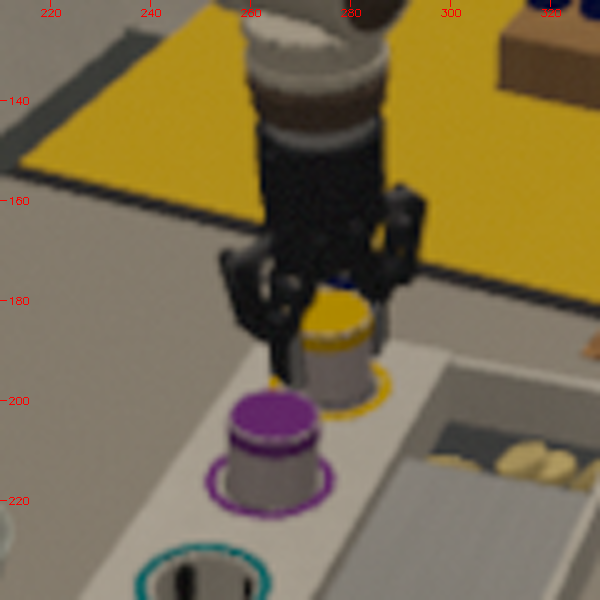

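```bash
python3 -m handwheel '[[1,0,0,-0.0005,8.5],[1,0,0,-0.001,17],[1,0,0,-0.0015,25.5],[1,0,0,-0.002,34],[1,0,0,-0.0024,42.5]]';  python3 -m handwheel '[[1,0,0,-0.0004,-8.5],[1,0,0,-0.0009,-17],[1,0,0,-0.0014,-25.5],[1,0,0,-0.0018,-34],[1,0,0,-0.002,-42.5]]'; python3 -m handwheel '[[1,0,0,-0.0004,8.5],[1,0,0,-0.0008,17],[1,0,0,-0.0012,25.5],[1,0,0,-0.0016,34],[1,0,0,-0.002,42.5]]'
```

```text
time: 52.9
ee_pos: [0.6223, -0.0896, 0.0596]
tcp_rot: [-179.8, 1.8, 101.8]
wrist_force: [-3.1, 3.0, 1.3]
opening: 0.052
time: 53.4
ee_pos: [0.622, -0.089, 0.0578]
tcp_rot: [-179.7, 1.7, 58.8]
wrist_force: [-5.4, 3.5, 1.6]
opening: 0.0521
time: 53.9
ee_pos: [0.6224, -0.0899, 0.0562]
tcp_rot: [-179.8, 1.8, 101.5]
wrist_force: [0.0, -0.8, 1.5]
opening: 0.0519
```

```bash
python3 -m handwheel '[[1,0,0,-0.0004,-8.5],[1,0,0,-0.0008,-17],[1,0,0,-0.0012,-25.5],[1,0,0,-0.0015,-34],[1,0,0,-0.0018,-42.5]]'
```

```text
time: 54.4
ee_pos: [0.6219, -0.0887, 0.0552]
tcp_rot: [-179.7, 1.8, 58.5]
wrist_force: [-6.0, 6.6, 8.0]
opening: 0.0517
```

```bash
python3 -m handwheel '[[1,0,0,-0.0003,8.5],[1,0,0,-0.0006,17],[1,0,0,-0.0009,25.5],[1,0,0,-0.0012,34],[1,0,0,-0.0015,42.5]]'; python3 - <<'E'
from h import *
s=viewer.camera("side");crop(s,210,120,330,240,5,"aa.png")
for z in (.098,.102,.106):print(w2p(s,(.6221,-.0894,z)))
E
```

```text
time: 54.9
ee_pos: [0.6225, -0.09, 0.0552]
tcp_rot: [-179.8, 1.9, 101.1]
wrist_force: [-2.1, -4.9, 7.7]
opening: 0.052
[275.37417046 183.07899174]
[275.3619046  181.95710298]
[275.34960093 180.83175579]
```

View pics/aa.png

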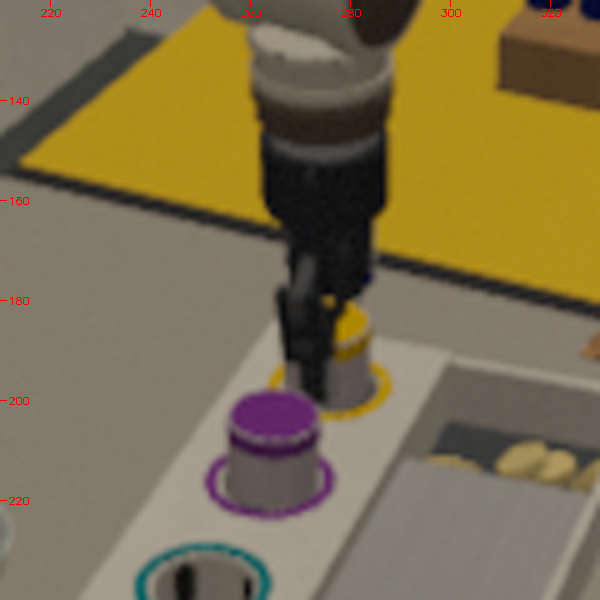

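```bash
python3 -m handwheel '[[1,0,0,-0.0003,-8.5],[1,0,0,-0.0006,-17],[1,0,0,-0.0009,-25.5],[1,0,0,-0.0012,-34],[1,0,0,-0.0015,-42.5]]'; python3 -m handwheel '[[0,0,0,0.0003,0],[0,0,0,0.0003,0],[0,0,0,0.0003,0],[0,0,0,0.0003,0],[0,0,0,0.0003,0]]' 30; python3 -m handwheel '[[0,0,0,0.03,0],[0,0,0,0.07,0],[0,0,0,0.11,0],[0,0,0,0.13,0],[0,0,0,0.13,0]]'; python3 - <<'E'
from h import *
crop(viewer.camera("side"),240,160,330,235,8,"ab.png")
E
```

```text
time: 55.45
ee_pos: [0.6221, -0.0888, 0.0552]
tcp_rot: [-179.7, 1.8, 58.8]
wrist_force: [-7.1, 7.0, 12.7]
opening: 0.052
time: 55.95
ee_pos: [0.6222, -0.0889, 0.0554]
tcp_rot: [-179.7, 1.8, 58.8]
wrist_force: [0.2, 0.6, -0.3]
opening: 0.0857
time: 56.45
ee_pos: [0.6235, -0.0892, 0.1893]
tcp_rot: [180.0, 1.7, 58.8]
wrist_force: [0.3, 0.7, -1.1]
opening: 0.0852
```

View pics/ab.png

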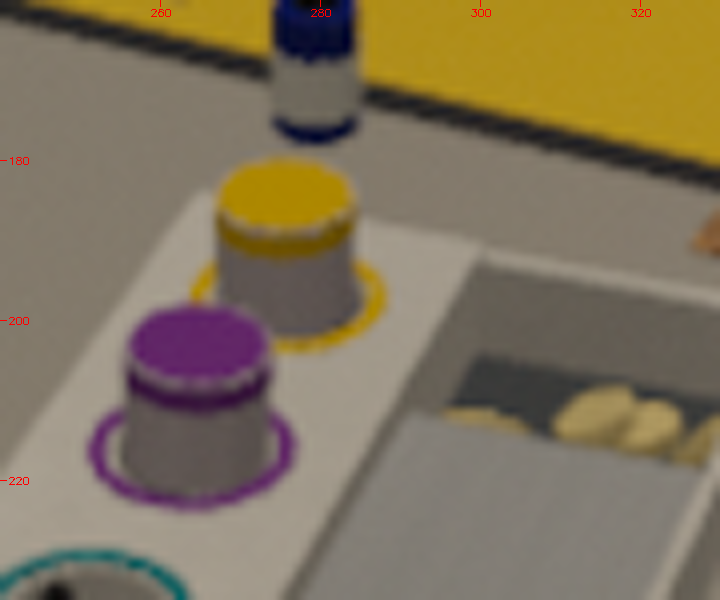

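```bash
python3 -m handwheel '[[0,-0.02,-0.02,0.03,0],[0,-0.05,-0.05,0.04,0],[0,-0.085,-0.08,0.05,0],[0,-0.12,-0.11,0.05,0],[0,-0.155,-0.14,0.05,0]]'; python3 -m handwheel '[[0,-0.035,-0.03,0,0],[0,-0.07,-0.06,0,0],[0,-0.105,-0.09,0,0],[0,-0.14,-0.12,0,0],[0,-0.175,-0.15,0,0]]'; python3 -m handwheel '[[0,-0.01,-0.04,0,0],[0,-0.02,-0.08,0,0],[0,-0.02,-0.09,0,0],[0,-0.02,-0.09,0,0]]'; python3 - <<'E'
from h import *
c=viewer.camera("top");cv2.imwrite("pics/fin.png",c["color"]);crop(c,205,150,385,290,4,"fin1.png")
crop(viewer.camera("side"),210,140,390,290,4,"fin2.png")
E
```

```text
time: 57.0
ee_pos: [0.4663, -0.2298, 0.2353]
tcp_rot: [-179.8, 1.8, 58.9]
wrist_force: [0.4, -1.4, 0.3]
opening: 0.0853
time: 57.5
ee_pos: [0.2894, -0.3804, 0.2337]
tcp_rot: [-179.7, 1.7, 58.9]
wrist_force: [1.3, -0.7, -0.1]
opening: 0.0855
time: 57.9
ee_pos: [0.2687, -0.4711, 0.2316]
tcp_rot: [-179.5, 1.7, 58.8]
wrist_force: [-0.5, -0.7, 0.1]
opening: 0.0852
```

View pics/fin.png

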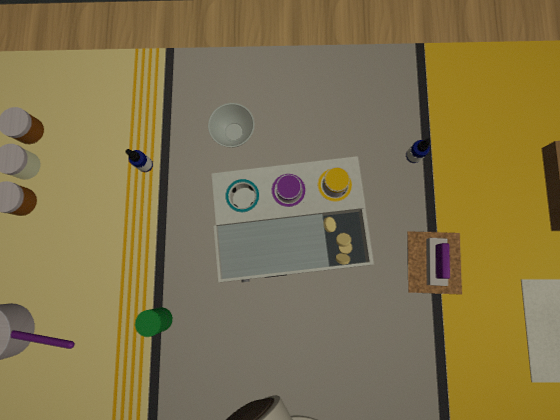

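View pics/fin1.png

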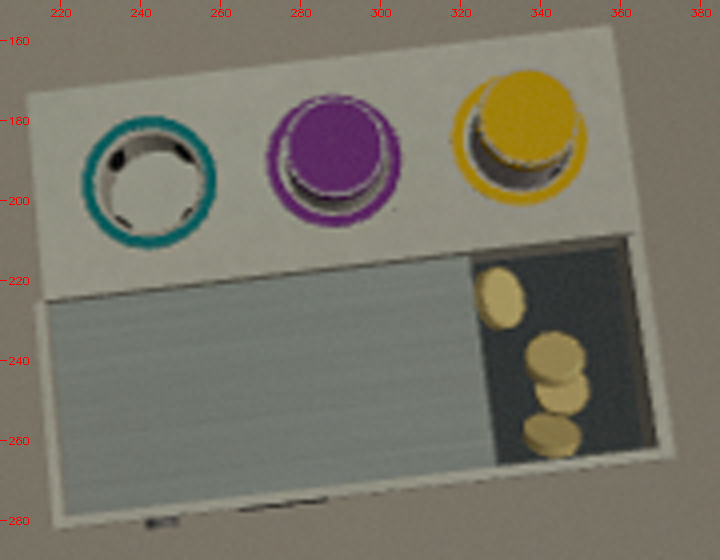

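View pics/fin2.png

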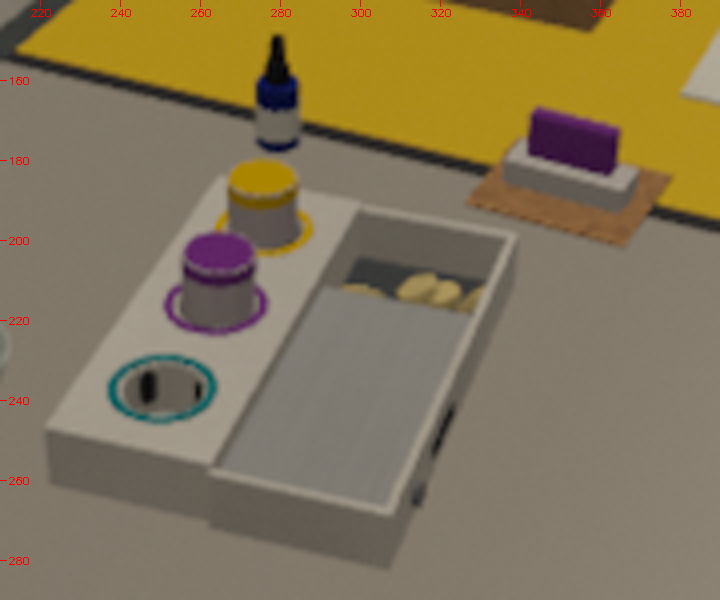

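```bash
python3 - <<'E'
from h import *
c=viewer.camera("top"); s=viewer.camera("side")
for w in [(.6107,.013),(.6217,-.0924)]: print("expected lid px",w2p(c,(*w,.098)))
crop(c,310,155,360,205,12,"ac1.png")
crop(c,260,155,320,215,10,"ac2.png")
crop(c,400,220,475,300,7,"ac3.png")
E
```

```text
expected lid px [288.05092578 185.18839548]
expected lid px [337.32681024 179.70603841]
```

View pics/ac1.png

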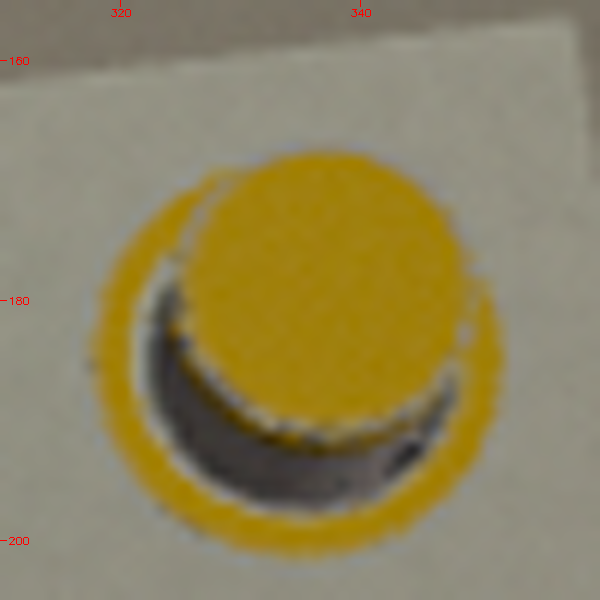

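View pics/ac2.png

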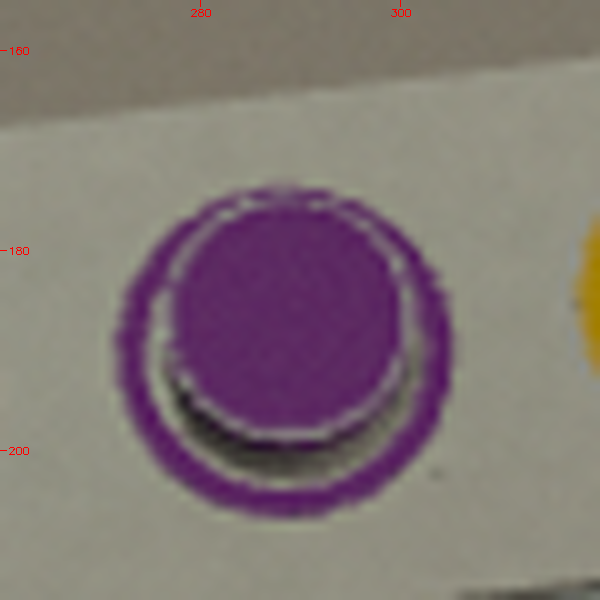

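View pics/ac3.png

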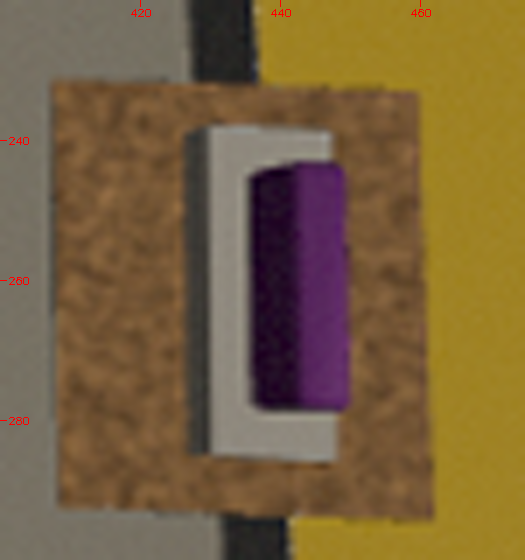

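```bash
cat > ov.py <<'E'
from h import *
import sys
c=viewer.camera("top"); s=viewer.camera("side")
t=np.linspace(0,2*np.pi,400)
def ov(cam,b,wells,box,f,name):
    u0,v0,u1,v1=box
    im=cv2.resize(cam["color"][v0:v1,u0:u1],None,fx=f,fy=f,interpolation=cv2.INTER_CUBIC)
    for w in wells:
        for z,r,col in((.052,.0285,(0,255,0)),(.098,.027,(0,0,255)),(.052,.027,(255,0,0))):
            for k in t:
                p=w2p(cam,(w[0]+r*np.cos(k),w[1]+r*np.sin(k),z))+b
                q=np.int32(((p+.5)-(u0,v0))*f-.5)
                if 0<=q[0]<im.shape[1] and 0<=q[1]<im.shape[0]: im[q[1],q[0]]=col
    cv2.imwrite("pics/"+name,im)
W=[(.6107,.013),(.6217,-.0924)]
ov(c,np.array([0,0]),W,(260,155,360,215),8,"ov1.png")
ov(s,np.array([0,1.8]),W,(235,170,310,235),10,"ov2.png")
for w in W: print(w2p(s,(*w,.098))-w2p(s,(*w,.052)),w2p(s,(*w,.052)))
E
python3 ov.py
```

```text
[ -0.36477677 -13.00323018] [263.76848489 214.24255435]
[ -0.128674   -12.64930717] [276.05289345 195.27915242]
```

View pics/ov1.png

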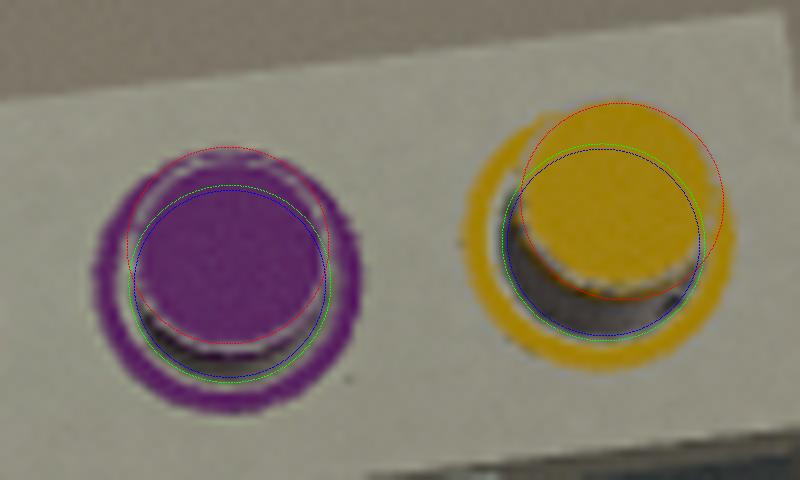

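View pics/ov2.png

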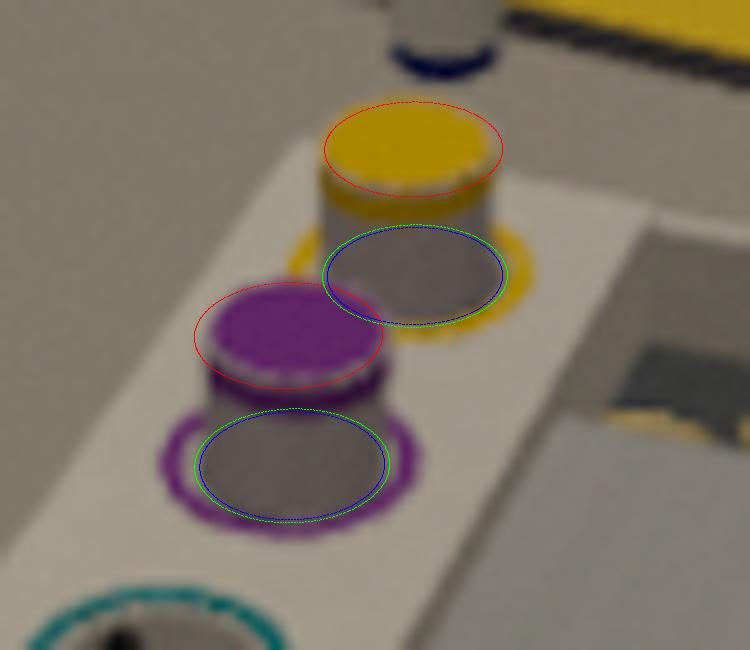

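```bash
python3 -m handwheel '[[0,0.02,0.03,0,-8],[0,0.045,0.065,0,-16],[0,0.07,0.1,0,-24],[0,0.095,0.135,0,-32],[0,0.12,0.17,0,-40]]'; python3 -m handwheel '[[0,0.025,0.035,0,-8],[0,0.05,0.07,0,-16],[0,0.075,0.105,0,-19],[0,0.1,0.14,0,-19],[0,0.12,0.17,0,-19]]';python3 -m handwheel '[[0,0.02,0.03,-0.01,0],[0,0.045,0.065,-0.02,0],[0,0.07,0.1,-0.03,0],[0,0.095,0.13,-0.04,0],[0,0.1,0.138,-0.04,0]]'; python3 -m handwheel '[[0,0,0,0,0],[0,0,0,0,0]]'
```

```text
time: 58.7
ee_pos: [0.3898, -0.2988, 0.2345]
tcp_rot: [-179.7, 1.7, 19.0]
wrist_force: [1.3, -0.8, 0.9]
opening: 0.0851
time: 59.2
ee_pos: [0.5106, -0.1261, 0.2348]
tcp_rot: [-179.8, 1.7, 0.1]
wrist_force: [0.1, -1.5, -0.5]
opening: 0.0857
time: 59.7
ee_pos: [0.6114, 0.0158, 0.1926]
tcp_rot: [-179.7, 1.8, 0.4]
wrist_force: [0.1, -0.8, -0.6]
opening: 0.0854
time: 59.9
ee_pos: [0.6109, 0.016, 0.1928]
tcp_rot: [-179.7, 1.8, 0.4]
wrist_force: [-1.0, 0.9, -0.5]
opening: 0.0856
```

```bash
python3 -m handwheel '[[0,0,-0.0015,-0.03,0],[0,0,-0.0015,-0.07,0],[0,0,-0.0015,-0.11,0],[0,0,-0.0015,-0.133,0],[0,0,-0.0015,-0.133,0]]' 40; python3 -m handwheel '[[0,0,0,0,0],[0,0,0,0,0]]'; python3 - <<'E'
from h import *
print(get_obs()['ee_pos'])
crop(viewer.camera("side"),210,140,330,260,5,"ad.png")
E
```

```text
time: 60.4
ee_pos: [0.6085, 0.0133, 0.0571]
tcp_rot: [-179.7, 2.1, 0.3]
wrist_force: [0.5, 0.8, -0.9]
opening: 0.0852
time: 60.6
ee_pos: [0.609, 0.0127, 0.0592]
tcp_rot: [-179.7, 1.9, 0.3]
wrist_force: [0.7, -0.0, -0.0]
opening: 0.0855
[0.60897238 0.01266936 0.05916936]
```

View pics/ad.png

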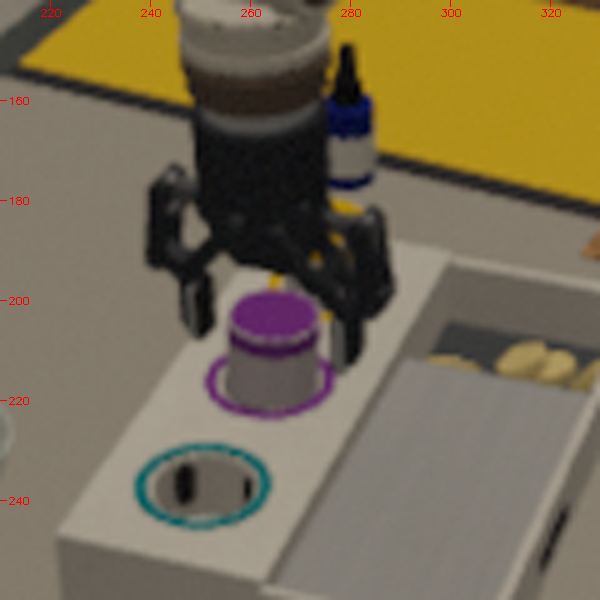

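```bash
python3 -m handwheel '[[0,0.002,0.001,-0.001,0],[0,0.002,0.001,-0.001,0],[0.6,0.002,0.001,-0.001,0],[0.6,0.002,0.001,-0.001,0],[0.6,0.002,0.001,-0.001,0]]' 40; python3 -m handwheel '[[0.6,0,0,0,0],[0.6,0,0,0,0],[0.6,0,0,0,0]]'; python3 - <<'E'
from h import *
o=get_obs();print(o['ee_pos'],o['torque'])
crop(viewer.camera("side"),235,170,310,235,8,"ae.png")
E
```

```text
time: 61.15
ee_pos: [0.6108, 0.0141, 0.0589]
tcp_rot: [-179.7, 2.0, 0.3]
wrist_force: [-4.0, 1.4, 6.2]
opening: 0.0529
time: 61.45
ee_pos: [0.6108, 0.0141, 0.0589]
tcp_rot: [-179.7, 2.0, 0.3]
wrist_force: [-0.8, -1.1, 1.8]
opening: 0.0534
[0.61076347 0.01414165 0.05892903] [ 0.00669801  0.14637791 -0.14531179]
```

View pics/ae.png

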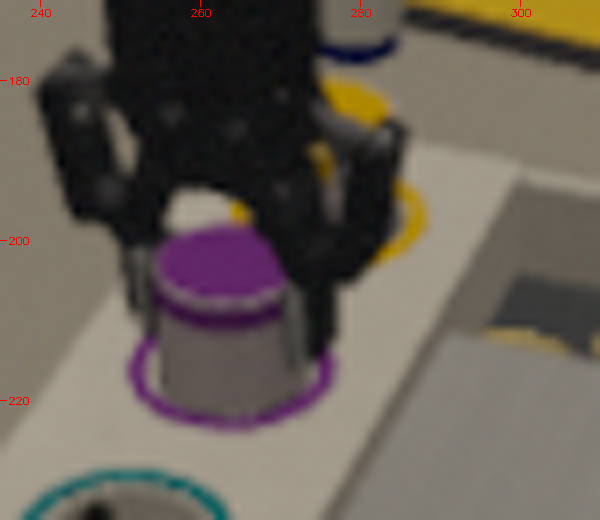

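```bash
python3 -m handwheel '[[0.6,0,0,0,8.5],[0.6,0,0,0,17],[0.6,0,0,0,25.5],[0.6,0,0,0,34],[0.6,0,0,0,42.5]]' 80; python3 -m handwheel '[[0.6,0,0,-0.0003,-8.5],[0.6,0,0,-0.0006,-17],[0.6,0,0,-0.0009,-25.5],[0.6,0,0,-0.001,-34],[0.6,0,0,-0.001,-42.5]]'; python3 - <<'E'
from h import *
o=get_obs();print(o['ee_pos'],o['torque'])
E
```

```text
time: 62.0
ee_pos: [0.6111, 0.0138, 0.0592]
tcp_rot: [-179.8, 1.9, 43.1]
wrist_force: [-0.2, 1.4, 2.0]
opening: 0.0525
time: 62.5
ee_pos: [0.6117, 0.0149, 0.0591]
tcp_rot: [-179.7, 1.8, 0.3]
wrist_force: [-2.4, 0.9, 6.9]
opening: 0.0524
[0.61173842 0.01488843 0.0590669 ] [0.26310549 0.11420865 0.55865061]
```

```bash
python3 -m handwheel '[[0,0,0,0,0],[0,0,0,0,0],[0,0,0,0,0],[0,0,0,0,0]]' 30; python3 -m handwheel '[[0,0,0,0.03,0],[0,0,0,0.07,0],[0,0,0,0.11,0],[0,0,0,0.14,0],[0,0,0,0.14,0]]';  python3 -m handwheel '[[0,-0.02,-0.02,0.03,0],[0,-0.05,-0.05,0.04,0],[0,-0.085,-0.08,0.04,0],[0,-0.12,-0.11,0.04,0],[0,-0.155,-0.14,0.04,0]]'; python3 -m handwheel '[[0,-0.035,-0.03,0,0],[0,-0.07,-0.06,0,0],[0,-0.105,-0.09,0,0],[0,-0.14,-0.12,0,0],[0,-0.175,-0.15,0,0]]'; python3 -m handwheel '[[0,-0.01,-0.04,0,0],[0,-0.02,-0.08,0,0],[0,-0.02,-0.12,0,0],[0,-0.02,-0.14,0,0],[0,-0.02,-0.14,0,0]]'; python3 ov.py
```

```text
time: 62.9
ee_pos: [0.6117, 0.0147, 0.0588]
tcp_rot: [-179.7, 1.9, 0.4]
wrist_force: [-0.4, 0.0, -0.7]
opening: 0.0854
time: 63.4
ee_pos: [0.6131, 0.0147, 0.2038]
tcp_rot: [-179.7, 1.4, 0.5]
wrist_force: [0.6, -0.5, -0.2]
opening: 0.0854
time: 63.9
ee_pos: [0.4566, -0.1261, 0.243]
tcp_rot: [-179.7, 1.5, 0.6]
wrist_force: [1.2, -1.2, 0.1]
opening: 0.0855
time: 64.4
ee_pos: [0.2799, -0.2769, 0.2424]
tcp_rot: [-179.7, 1.5, 0.7]
wrist_force: [-0.1, -1.3, -0.0]
opening: 0.0853
time: 64.9
ee_pos: [0.2593, -0.4187, 0.2406]
tcp_rot: [-179.6, 1.6, 0.6]
wrist_force: [-0.3, 0.4, 0.2]
opening: 0.085
[ -0.36477677 -13.00323018] [263.76848489 214.24255435]
[ -0.128674   -12.64930717] [276.05289345 195.27915242]
```

View pics/ov1.png

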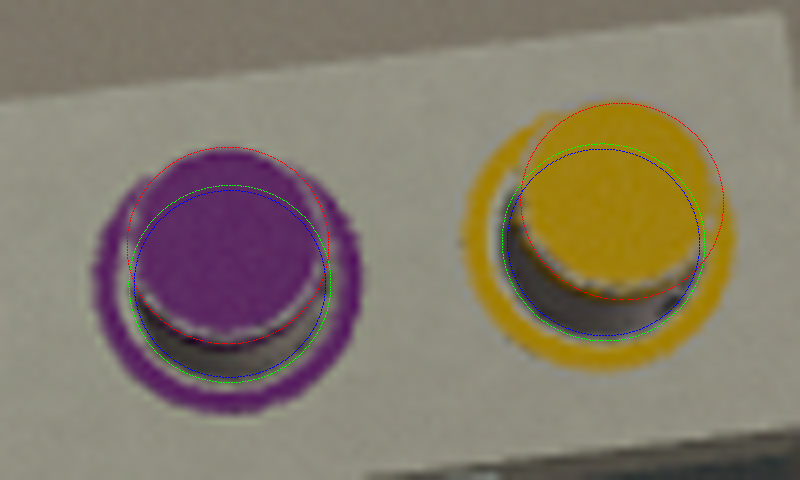

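View pics/ov2.png

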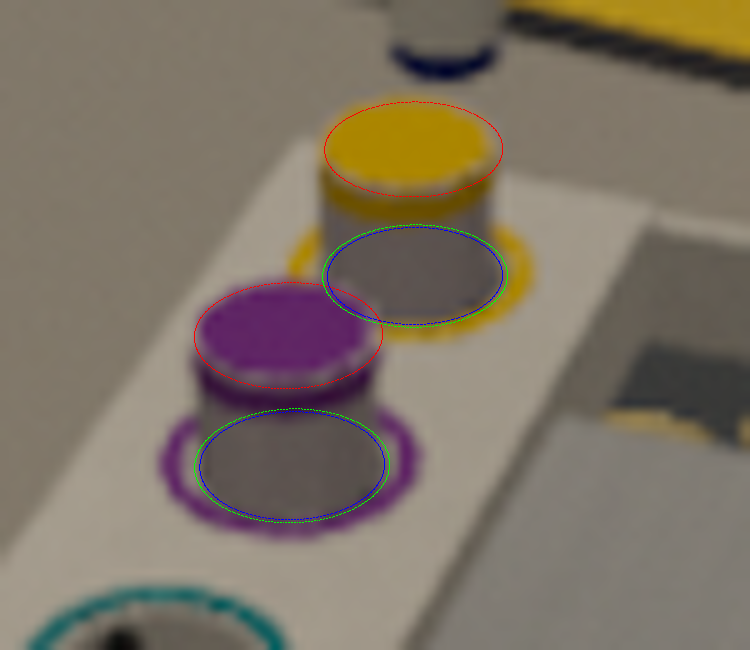

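```bash
python3 - <<'E'
from h import *
c=viewer.camera("top")
q=np.array([p2w(c,*x,.027)[:2] for x in [(429.8,237.8),(447.3,238.3),(448.2,285.8),(430,284.8)]]);print(q.mean(0), q.mean(0)-[.4488,-.3196])
cv2.imwrite("pics/fin3.png",c["color"]); print(get_obs()['time'])
E
```

```text
[ 0.44994331 -0.32185843] [ 0.00114331 -0.00225843]
65.05
```

View pics/fin3.png

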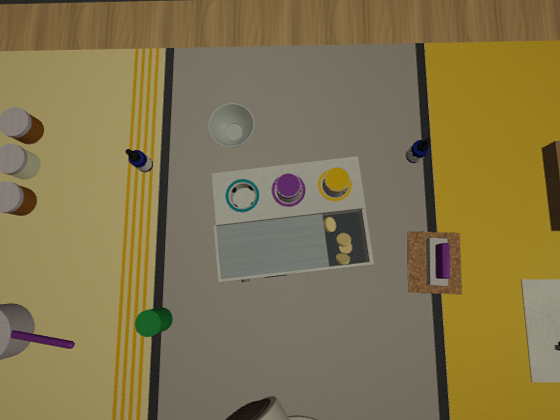

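```bash
python3 - <<'E'
from h import *
c=viewer.camera("top");s=viewer.camera("side")
crop(s,285,195,345,225,12,"ag.png");crop(c,315,205,375,270,10,"ah.png")
for n,uv in dict(a=(330.3,224.3),b=(343.7,239),c=(345.5,248.5),d=(343,258.5)).items():
    for z in(.012,.02,.028,.036): print(n,z,(w2p(s,p2w(c,*uv,z))+[0,1.8]).round(1),end=' ')
    print()
E
```

```text
a 0.012 [299.7 215.9] a 0.02 [300. 214.] a 0.028 [300.3 212. ] a 0.036 [300.6 210.1] 
b 0.012 [313.9 213.5] b 0.02 [314.1 211.6] b 0.028 [314.3 209.7] b 0.036 [314.5 207.8] 
c 0.012 [321.  214.6] c 0.02 [321.1 212.8] c 0.028 [321.3 210.8] c 0.036 [321.4 208.9] 
d 0.012 [327.2 217.6] d 0.02 [327.3 215.7] d 0.028 [327.4 213.7] d 0.036 [327.6 211.8]
```

View pics/ag.png

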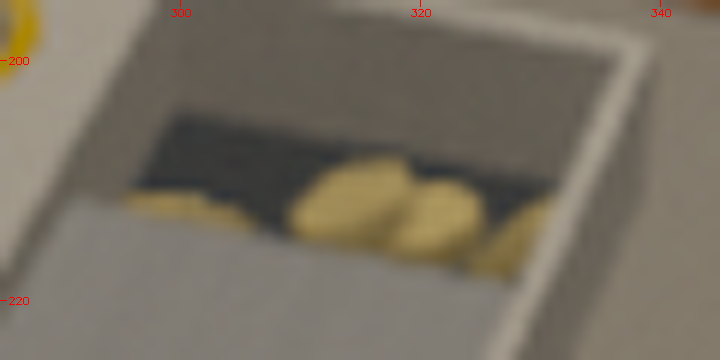

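View pics/ah.png

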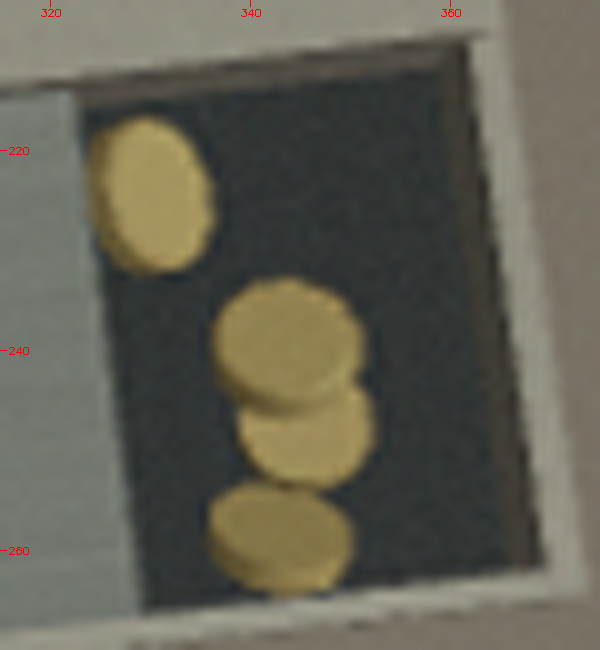

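```bash
python3 -c "
from workcell import job_done
print(job_done())"
```

```text
the job is handed in; nothing more can be done
None
```

The job is handed in at about 65 s of the 210 s. Every step looks met in my last pictures, but no verdict was reported.

- **Drips:** I swept all four into the trough with the held scraper. The force rose to about 18 N as the scraper passed the trough edge, probably pressing on a drip, so I stopped and lifted. In the last pictures all four lie in the trough with the deck bare. Three centres measure about 15–19 mm above the table, against the deck's 35 mm. The fourth leans on the deck-side wall and its height could not be measured, because the deck hides part of it.
- **Scraper:** It stands upright and released on the cork, about 2.5 mm from the centre and lined up with the mat's long side.
- **Cups:** Only the yellow and purple cups were there; the teal one was absent, and I left the green look-alike alone. I twisted both down in strokes of about 42° and 2 mm, and the wrist's vertical force stayed below about 15 N. Both stopped at the tool height expected for fully home.
- **A check that failed and was mended:** After I let go, the purple cup leaned about 0.06 rad towards the robot, close to the limit. I gripped it again, straightened it, twisted it once more and released it. The last overlays show both cups upright and seated. The yellow cup's lid and body measure up to 2 mm off its well's centre in the side view, within the 5 mm allowed.
- **Camera disagreement:** The side camera disagreed with the top camera by about 2 pixels. I allowed for that in these checks.

The dropper bottles and the bowl look unmoved in the last picture.

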